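# Make up the alloy charge on the dial scale

### The job

Make up the casting charge on the dial scale: take alloy rings from the wooden rack and thread them over the upright post of the scale's pan until the needle comes to rest within the green target sector of the dial, and leave that sector as it is set and the rings you do not need in the rack. The post stands a little off the middle of the pan, so feel for it with the ring, and work gently: do not drop a ring or force it against the scale, never push the needle into the red sector, and do not shift the spatula or the powder jar.

Things in the scene. Friction and masses are not known exactly. Their poses are not given: they have to be found in the camera images.
- scale: green dial scale, fixed; base 290 x 130 x 50 mm, origin on the worktop under the middle of the pan; +x runs from the pan to the dial at the back (base from x = -75 to +215 mm, y = +-65 mm). The round dial, 120 mm across, stands at x = +95 to +215 mm, its highest edge 150 mm over the worktop, tilted towards the pan
- scale_pan: round aluminium pan of the scale, 92 mm across, 6 mm thick; origin at the centre of its upper face, z up, 102 mm over the worktop at the start. It sinks straight down on a damped spring, 4 mm per newton laid or pressed on it (250 N/m); travel 42 mm
- needle (a joint): black needle of the dial, rad, tared to 0 at the start (pointing to the pan) and turning clockwise with load: 90 rad per metre of pan sink (0.36 per newton); a ring adds about 0.53. Red sector of the dial from 3.1 to 4.2
- rack: wooden rack board, 75 x 230 x 24 mm, fixed to the worktop; origin under its centre on the worktop; four ring places in a row along its y at -81, -27, 27, 81 mm, each with a wooden stub 14 mm diameter and 8 mm high on which a ring lies
- ring_1: brass-coloured alloy ring, 44 mm outside diameter, 19 mm hole, 16 mm high, about 0.15 kg (5 percent either way); origin at the centre of its underside, z along its axis; lies flat in the rack at the start, underside 24 mm over the worktop. Rings on the post stack up; contact between a ring and the pan or its post must stay under 15 N
- ring_2: alloy ring, same as ring_1
- ring_3: alloy ring, same as ring_1
- ring_4: alloy ring, same as ring_1
- spatula: spatula with brown wooden handle, 214 x 38 x 12 mm, loose on the worktop, left of the work: leave it alone
- jar_powder: white jar with blue lid, 60 mm across, 89 mm high, loose, right of the work: leave it alone
- post_zone (a point): point 55 mm above the pan's centre, level with the top of the dark steel post: 16 mm diameter, flat top with 1.2 mm chamfer, 55 mm high over the pan. The post's axis stands 5.0 to 6.2 mm from this point, each time to another side that is not reported; it does not shift on the pan and sinks with it
- target (a joint): setting of the green target sector on the dial's rim, rad, in the needle's measure: its middle; it reaches 0.32 to either side. Set differently each time between 0.94 and 1.75, so two or three rings are needed; leave it as set
- needle_mark (a point): point on the needle, 49 mm from its pivot in the middle of the dial; turns with the needle, the point's -x pointing outwards
- target_mark (a point): middle of the green sector, 49 mm from the middle of the dial; turns with the sector, the point's -x pointing outwards

How it is judged:
By the outcome, as a careful person would: the job done as asked, in the order asked, and still so for the second after the job is handed in, with the robot touching nothing.
It also fails if it takes over 72 s, if anything falls off the work surface, if the arm or the gripper's body presses on something with over 40 N, if the wrist force passes 120 N, or if a joint passes its speed limit or range.

### The arm

A 7-joint arm with a two-finger parallel gripper is mounted at the origin on a cart in front of the work surface, level with it; the furniture and walls round the work are solid. World frame = base frame: x ahead of the robot, y to its left, z up, the work surface at z = 0. Lengths are in m, angles in rad, forces in N, time in s.
With the tool pointing down it reaches from about 0.425 to 0.875 m from the base axis. Payload 8.4 kg.
Tool frame: the origin (TCP) lies midway between the tips of the shut fingers; the grasp point (between the pads) lies 19 mm behind it (robot.grasp_offset is the distance from the TCP to the grasp point, in m); z points along the fingers, x is the direction in which the jaws open and shut, and the axes are right-handed (so a half turn about z gives the same grasp; the last joint's range is limited). The gripper opens to 85 mm and grips with 20 to 120 N. Pads are 22 mm wide; open, the fingers measure 114 mm over their backs; the gripper's body (76 mm by 85 mm) begins 54 mm behind the grasp point. The pads swing forward as they close: fully open they stand 13 mm farther back than shut.
Start: joints at [-1.276, 0.333, 0.04, 1.465, -0.013, 1.343, -0.059], TCP at [0.249, 0.6, 0.21] pointing down, gripper open.
Joint ranges: [-2.58, 2.58], [-0.38, 2.09], [-1.3, 1.39], [0.25, 2.4], [-1.5, 4.64], [0.08, 2.09], [-2.65, 2.65]. Speed limits (rad/s): [2.22, 2.22, 2.79, 2.79, 3.14, 3.14, 3.14].

### API

Orientations are given as a rotation vector (axis times angle).
In Python, from rig import robot, eyes, job gives the robot as it stands. The module is installed in compiled form; this text tells all that it offers.
- The arm moves only by the tool play_rows, never from a script. Its argument "commands" is a list of rows, each a list of 5 numbers: the closure, from 0 (fully open) to 1 (shut), then the shift along the tool's x, y, z in m, then the turn about the tool's z in degrees. A call has 1 to 5 rows; each row shifts and turns the commanded pose from where the row before left it, along the tool's axes as they then stand; what a row does not reach is not made up. A row lasts 1/12 s, in which the tool goes at most 41.7 mm and 7.16 degrees, less where a joint would pass 70% of its speed; a pose out of reach is approached as far as the arm can. A call is refused whole if a number of a shift passes 0.0417 or a number of a turn 7.16, either way. A call with a gripper value outside its range is refused whole. The fingers move at their own pace and stop on an object; the grip force is fixed at half the most. Time passes only in rows, so rows that do not move let the fingers close. It gives the time, the measured TCP pose, the force and the opening at its end, in the units of the state.
- robot.state(): the state, without advancing time (a new reading comes with each control period).
- eyes.capture(name): name is "scene" or "top" or "wrist"; returns a dict with "img" (480x640x3 uint8, red, green, blue), "camera_matrix" (3x3 intrinsics, pixels), "T" (4x4, takes a point from camera to world coordinates). Camera axes: x right, y up, looking along -z (the intrinsics and any distortion apply to the point x, -y, -z); pixel columns grow to the right and rows downward; lengths in m; the calibration is good to about 2 mm. A picture is of the moment at which its call begins. There is no depth.
- job.close_job(): hands the job in, once; it reports no verdict.
The state is a dict: "t": time; "qpos": joint angles; "qvel": joint speeds; "joint_torque": joint torques, N m; "position": TCP position; "tool_rot": TCP orientation; "wrist_force": force on the tool from outside, world axes, zero at the start; "wrist_torque": the same for the moment, N m; "grip_width": finger opening in m.
Only numpy, scipy, OpenCV 4.12 (cv2) and the standard library are available. Lean on these libraries where they do the work, as an engineer would, in place of code of your own. Each camera call takes 0.05 s, during which the arm holds its last target.

## Working session

There is one attempt and no reset: what is moved stays moved. The work goes in short steps, Python scripts to look and compute and a tool call to move; the robot and the scene stay as the last step left them, time stands still between calls to the robot, and variables do not carry over. Pictures are saved under pics/ and viewed, and the job is handed in when it is done.

Besides the shell and the picture viewer there is one more tool, called as a command line: name --pt "numbers of a row" for each row, then --argument value for the rest. play_rows: Moves the arm, as the interface text tells. Its arguments: {"type":"object","properties":{"commands":{"type":"array"}},"required":["commands"]}

```bash
mkdir -p pics
python3 - <<'E'
from rig import robot, eyes, job
import cv2
print(robot.state())
for n in ["scene","top","wrist"]:
    c=eyes.capture(n); cv2.imwrite(f"pics/{n}0.png",c["img"][:,:,::-1]); print(n,c["camera_matrix"].tolist(),c["T"].round(4).tolist(), [k for k in c])
E
```

```text
{'t': 0.0, 'qpos': array([-1.27622634,  0.33395189,  0.039862  ,  1.4662698 , -0.01339898,
        1.34330453, -0.05851385]), 'qvel': array([ 2.50620699e-04,  7.89464168e-04, -7.48414513e-04,  8.34593752e-05,
        1.46633659e-03,  1.01014775e-03, -1.95072671e-03]), 'joint_torque': array([-3.37227702e-04, -6.58573365e+01,  1.36546992e+00, -4.05545712e+01,
        1.66961993e-02,  1.27251365e-02,  8.17046526e-06]), 'position': array([0.24922026, 0.59978985, 0.20929536]), 'tool_rot': array([ 2.61224405e+00,  1.74338604e+00, -2.07600075e-03]), 'wrist_force': array([ 0.10640194, -0.95915772, -0.28413792]), 'wrist_torque': array([-0.07212758,  0.03528731, -0.0294901 ]), 'grip_width': 0.0856043989105245}
scene [[488.81216487227715, 0.0, 325.98060668742215], [0.0, 488.81216487227715, 240.55854053558045], [0.0, 0.0, 1.0]] [[0.8117, 0.3064, -0.4972, -0.0476], [-0.584, 0.4325, -0.6869, -0.8517], [0.0046, 0.8479, 0.5301, 0.7491], [0.0, 0.0, 0.0, 1.0]] ['img', 'camera_matrix', 'T']
top [[473.89794074382905, 0.0, 321.1784573671395], [0.0, 473.89794074382905, 245.75790296109852], [0.0, 0.0, 1.0]] [[-0.0146, 0.9977, -0.0661, 0.4514], [-0.9997, -0.0133, 0.0199, -0.0136], [0.019, 0.0664, 0.9976, 1.5824], [0.0, 0.0, 0.0, 1.0]] ['img', 'camera_matrix', 'T']
wrist [[381.9231985388095, 0.0, 314.3470600205682], [0.0, 381.9231985388095, 235.5738122187946], [0.0, 0.0, 1.0]] [[0.3843, -0.8871, -0.2558, 0.1847], [0.9232, 0.3687, 0.1083, 0.6269], [-0.0017, -0.2777, 0.9607, 0.3722], [0.0, 0.0, 0.0, 1.0]] ['img', 'camera_matrix', 'T']
```

View pics/scene0.png

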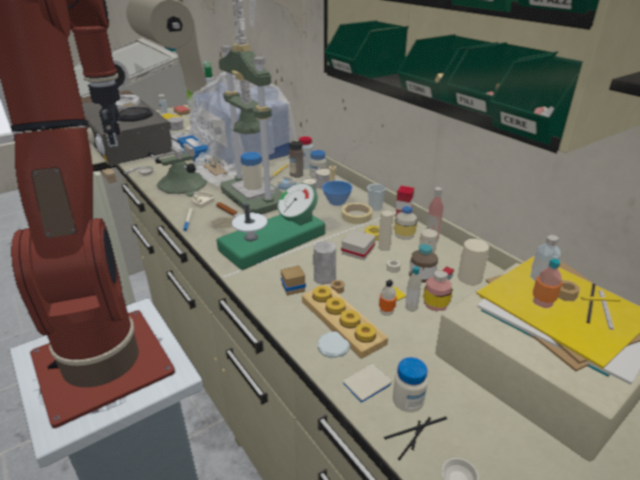

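View pics/top0.png

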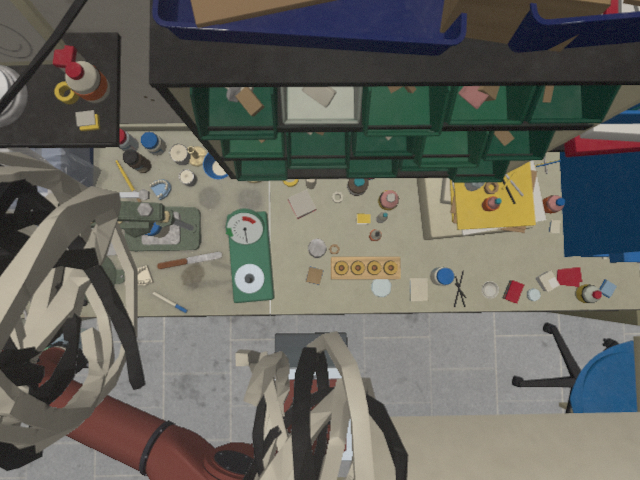

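View pics/wrist0.png

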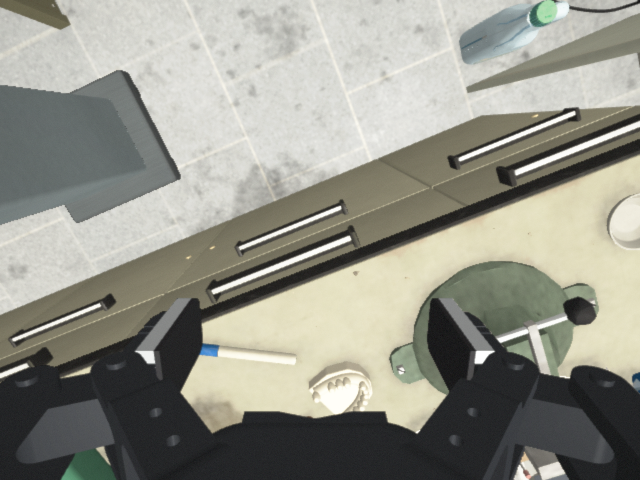

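The top view shows the scale around (250,255), with the pan at (249,279), and the rack at (366,268). The spatula is at (190,260). I'll zoom in on these.

```bash
cat > h.py <<'E'
from rig import robot, eyes, job
import cv2, numpy as np
from scipy.spatial.transform import Rotation as R
def proj(c,P):
    P=np.atleast_2d(P).astype(float); T=c["T"]; p=(P-T[:3,3])@T[:3,:3]; p=p*[1,-1,-1]
    q=p@c["camera_matrix"].T; return q[:,:2]/q[:,2:]
def unproj(c,uv,z):
    uv=np.atleast_2d(uv).astype(float); d=np.c_[uv,np.ones(len(uv))]@np.linalg.inv(c["camera_matrix"]).T*[1,-1,-1]
    d=d@c["T"][:3,:3].T; o=c["T"][:3,3]; return o+d*((z-o[2])/d[:,2])[:,None]
def crop(c,name,x0,y0,w,h,s):
    cv2.imwrite(f"pics/{name}.png",cv2.resize(c["img"][y0:y0+h,x0:x0+w,::-1],None,fx=s,fy=s,interpolation=cv2.INTER_CUBIC))
E
python3 - <<'E'
from h import *
c=eyes.capture("top"); crop(c,"t1",215,200,200,110,4)
for uv,z in [((249,279),.102),((245,229),.13),((341,268),.04),((391,268),.04),((358,268),.04),((375,268),.04)]: print(uv,unproj(c,uv,z).round(4))
c=eyes.capture("scene"); crop(c,"s1",210,170,180,190,3.1)
E
```

```text
(249, 279) [[0.4489 0.1827 0.102 ]]
(245, 229) [[0.6023 0.1906 0.13  ]]
(341, 268) [[ 0.4802 -0.1078  0.04  ]]
(391, 268) [[ 0.4779 -0.271   0.04  ]]
(358, 268) [[ 0.4794 -0.1632  0.04  ]]
(375, 268) [[ 0.4786 -0.2187  0.04  ]]
```

View pics/t1.png

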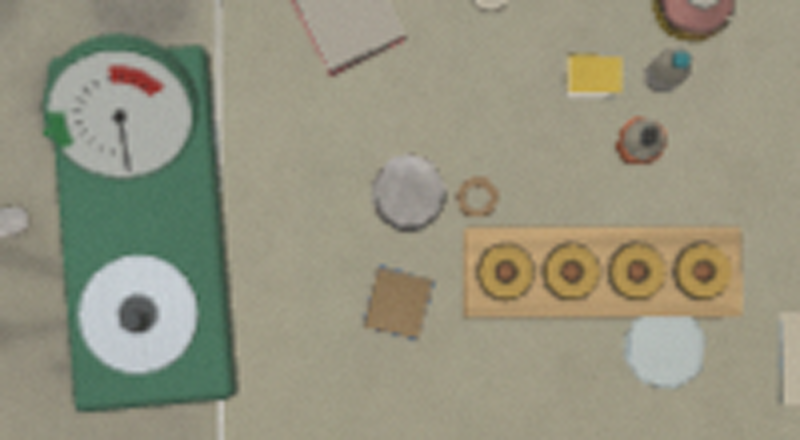

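View pics/s1.png

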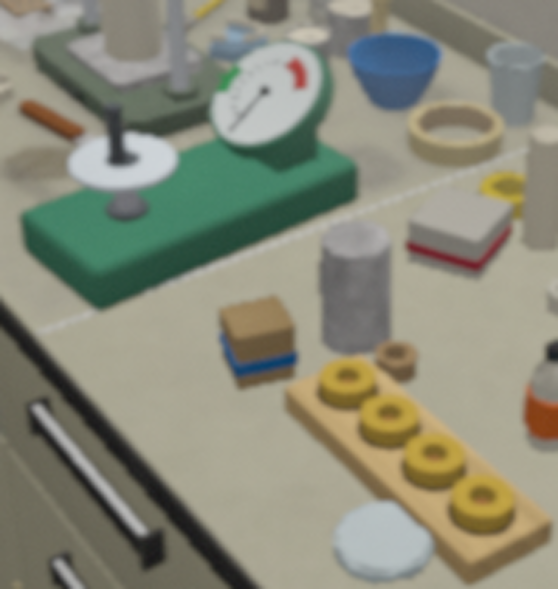

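```bash
cat >> h.py <<'E'
def yaw(s=None):
    s=s or robot.state(); M=R.from_rotvec(s["tool_rot"]).as_matrix(); return np.degrees(np.arctan2(M[1,0],M[0,0]))
def plan(x,y,z,yw,segs):
    # segs: list of (n,row4) ; prints end
    for n,(a,b,c,t) in segs:
        for _ in range(n):
            p=np.radians(yw); x+=a*np.cos(p)+b*np.sin(p); y+=a*np.sin(p)-b*np.cos(p); z-=c; yw-=t
        print(n,np.round([x,y,z,yw],4), round(float(np.hypot(x,y)),3))
E
python3 - <<'E'
from h import *
s=robot.state(); print(yaw(s), R.from_rotvec(s["tool_rot"]).as_matrix().round(3))
plan(*s["position"],yaw(s),[(5,(-.02,.035,-.01,3.5)),(5,(-.01,.04,0,3.5)),(5,(0,.041,0,3.5)),(5,(0.00,.041,0,3)),(2,(.02,.035,.02,0))])
# green target via dial
c=eyes.capture("top"); crop(c,"t2",215,200,60,110,7)
hsv=cv2.cvtColor(c["img"],cv2.COLOR_RGB2HSV)
# ring blobs
m=cv2.inRange(hsv,(18,120,80),(30,255,255)); m[:, :330]=0; m[:,402:]=0; m[:250]=0; m[285:]=0
n,l,st,ce=cv2.connectedComponentsWithStats(m)
for i in range(1,n):
    if st[i,4]>20: print(st[i],ce[i],unproj(c,ce[i],.04).round(4))
E
```

```text
67.43506985875653 [[ 0.384  0.923 -0.   ]
 [ 0.923 -0.384 -0.001]
 [-0.001  0.    -1.   ]]
5 [ 0.3518  0.4273  0.2598 49.9351] 0.554
5 [ 0.4511  0.2475  0.2598 32.4351] 0.515
5 [ 0.5388  0.0631  0.2598 14.9351] 0.542
5 [ 0.5705 -0.1389  0.2598 -0.0649] 0.587
2 [ 0.6104 -0.2089  0.2198 -0.0649] 0.645
[351 261  14  14 112] [357.39285714 267.51785714] [[ 0.481  -0.1613  0.04  ]]
[368 261  13  14 111] [373.95495495 267.45945946] [[ 0.4804 -0.2154  0.04  ]]
[384 261  14  13 115] [390.43478261 267.33043478] [[ 0.4801 -0.2692  0.04  ]]
[335 262  13  13 111] [340.94594595 267.69369369] [[ 0.4812 -0.1077  0.04  ]]
```

View pics/t2.png

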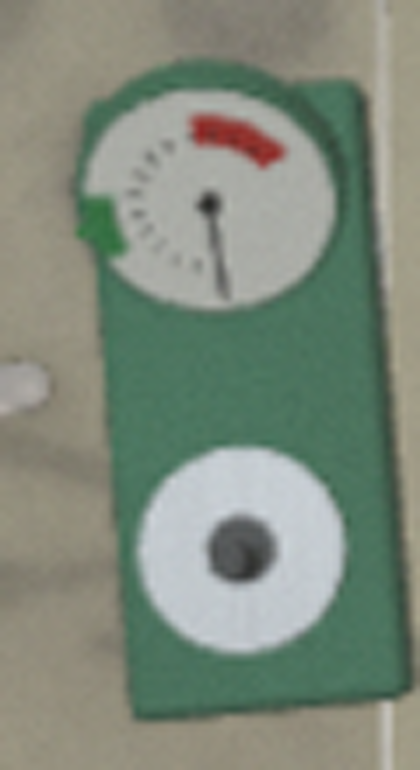

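play_rows --pt "0 -0.02 0.035 -0.01 3.5" --pt "0 -0.02 0.035 -0.01 3.5" --pt "0 -0.02 0.035 -0.01 3.5" --pt "0 -0.02 0.035 -0.01 3.5" --pt "0 -0.02 0.035 -0.01 3.5"

```text
t: 0.72
position: [0.3529, 0.4256, 0.2605]
tool_rot: [-2.85, -1.321, -0.0]
wrist_force: [1.2, -0.1, -0.0]
grip_width: 0.0853
```

play_rows --pt "0 -0.01 0.04 0 3.5" --pt "0 -0.01 0.04 0 3.5" --pt "0 -0.01 0.04 0 3.5" --pt "0 -0.01 0.04 0 3.5" --pt "0 -0.01 0.04 0 3.5"

```text
t: 1.13
position: [0.4519, 0.2458, 0.2603]
tool_rot: [-3.018, -0.872, -0.001]
wrist_force: [0.6, 0.4, -0.3]
grip_width: 0.0855
```

play_rows --pt "0 -0.012 0.039 0 3.5" --pt "0 -0.012 0.039 0 3.5" --pt "0 -0.012 0.039 0 3.5" --pt "0 -0.012 0.039 0 3.5" --pt "0 -0.012 0.039 0 3.5"

```text
t: 1.55
position: [0.4806, 0.0445, 0.2603]
tool_rot: [-3.115, -0.403, -0.001]
wrist_force: [0.3, -1.3, -0.7]
grip_width: 0.0851
```

Run:
```python
from h import *
s=robot.state(); print(s["t"],s["position"],yaw(s),s["qpos"].round(2))
c=eyes.capture("top"); crop(c,"t3",130,150,300,180,2.6)
c=eyes.capture("wrist"); crop(c,"w3",0,0,640,480,1)
```

```text
1.55 [0.48062669 0.04452241 0.26029253] 14.748677798046193 [-0.73 -0.06  0.52  1.8   0.03  1.39  0.05]
```

View pics/w3.png

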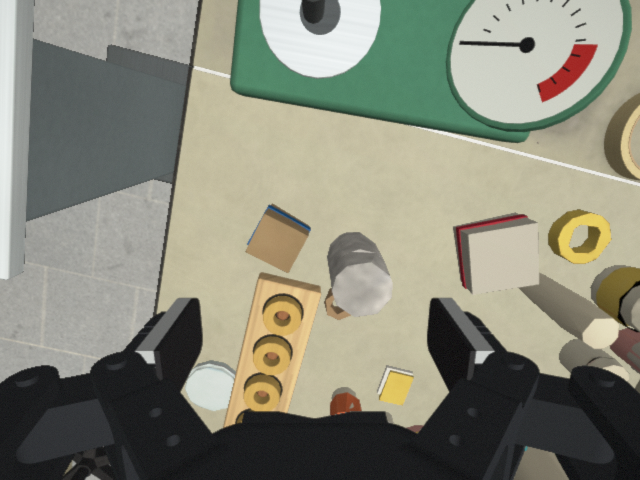

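Run:
```python
from h import *
s=robot.state()
plan(*s["position"],yaw(s),[(5,(-.005,.041,.02,2.95)),(1,(-.001,.001,.02,0))])
```

```text
5 [ 0.4858 -0.1667  0.1609 -0.5267] 0.514
1 [ 0.4848 -0.1677  0.1409 -0.5267] 0.513
```

play_rows --pt "0.2 -0.005 0.041 0.02 2.95" --pt "0.2 -0.005 0.041 0.02 2.95" --pt "0.2 -0.005 0.041 0.02 2.95" --pt "0.2 -0.005 0.041 0.02 2.95" --pt "0.2 -0.005 0.041 0.02 2.95"

```text
t: 2.07
position: [0.4874, -0.1418, 0.169]
tool_rot: [-3.142, -0.002, -0.002]
wrist_force: [0.9, -0.3, -0.9]
grip_width: 0.0681
```

Run:
```python
from h import *
s=robot.state(); print(s["t"],s["position"],yaw(s),s["grip_width"],s["wrist_force"])
c=eyes.capture("wrist"); crop(c,"w4",0,0,640,480,1)
p=s["position"]; print("tcp px",proj(c,p), "ring pts", proj(c,[[.481,-.1613,.04],[.4804,-.2154,.04],[.4812,-.1077,.04]]))
```

```text
2.0667 [ 0.48741023 -0.14177754  0.1689592 ] 0.08224091789888993 0.06811527650054462 [ 0.86734449 -0.30762733 -0.87373884]
tcp px [[313.60442507 283.79260765]] ring pts [[305.57192748 242.07366858]
 [305.21206312 303.76979259]
 [305.44619613 174.65885109]]
```

View pics/w4.png

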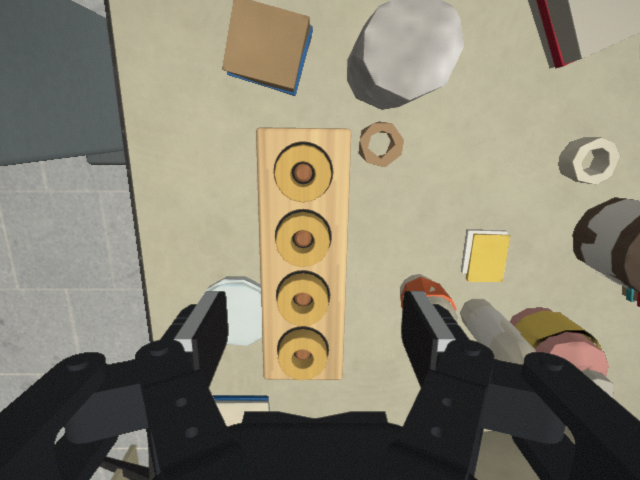

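play_rows --pt "0.2 -0.004 0.008 0.03 0" --pt "0.2 -0.004 0.008 0.03 0" --pt "0.2 0 0 0.025 0" --pt "0.2 0 0 0 0"

```text
t: 2.45
position: [0.4763, -0.1558, 0.0805]
tool_rot: [-3.141, -0.004, 0.01]
wrist_force: [-0.2, 1.0, -1.1]
grip_width: 0.0681
```

Run:
```python
from h import *
s=robot.state(); print(s["t"],s["position"],yaw(s),s["grip_width"],s["wrist_force"])
c=eyes.capture("wrist"); crop(c,"w5",0,0,640,480,1)
p=s["position"]; print("tcp px",proj(c,p), proj(c,[p[0],p[1],.04]),"ring pts", proj(c,[[.481,-.1613,.04],[.4804,-.2154,.04],[.4812,-.1077,.04]]))
```

```text
2.45 [ 0.47625701 -0.1558141   0.08047204] 0.1483335972899742 0.06805783417968513 [-0.22348585  0.95807214 -1.13241236]
tcp px [[313.62302343 283.80457402]] [[314.18662155 255.11822837]] ring pts [[322.5453452  264.32330953]
 [320.84070489 348.31070944]
 [323.73645042 168.77098846]]
```

View pics/w5.png

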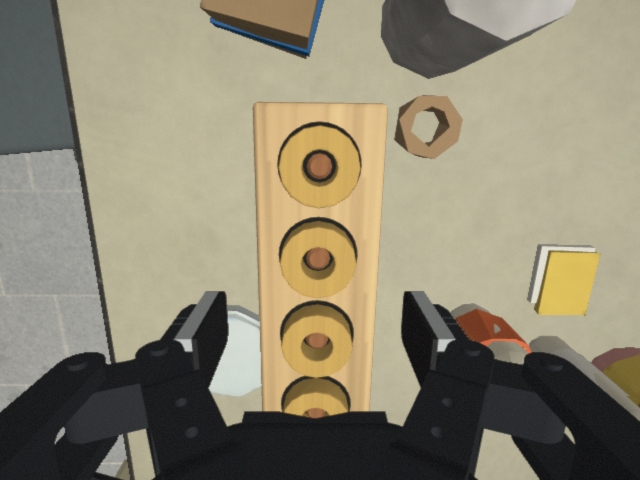

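play_rows --pt "0.2 0.002 0.003 0.02 0" --pt "0.2 0 0 0.02 0" --pt "0.2 0 0 0.012 0" --pt "0.2 0 0 0 0"

```text
t: 2.83
position: [0.481, -0.1585, 0.0317]
tool_rot: [-3.141, -0.007, 0.003]
wrist_force: [-1.0, -0.1, -0.6]
grip_width: 0.0681
```

Run:
```python
from h import *
s=robot.state(); print(s["t"],s["position"],yaw(s),s["grip_width"],s["wrist_force"])
c=eyes.capture("wrist"); crop(c,"w6",0,0,640,480,1)
c=eyes.capture("scene"); crop(c,"s6",290,260,120,110,6)
```

```text
2.8333 [ 0.4810157  -0.15853698  0.03172263] 0.24330295622417855 0.06807550669125578 [-0.95750525 -0.08910433 -0.64323318]
```

View pics/w6.png

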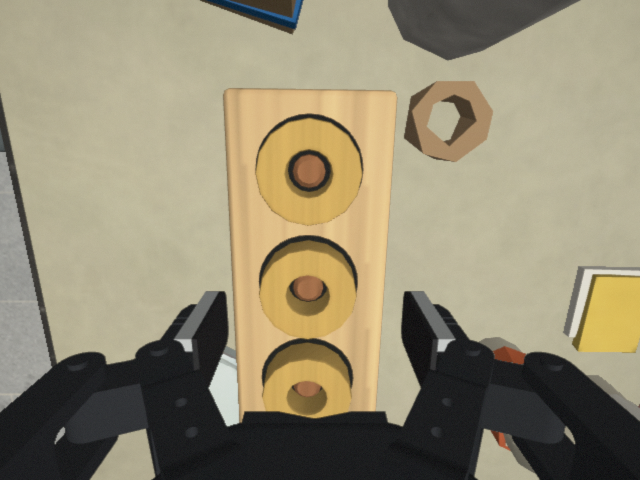

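View pics/s6.png

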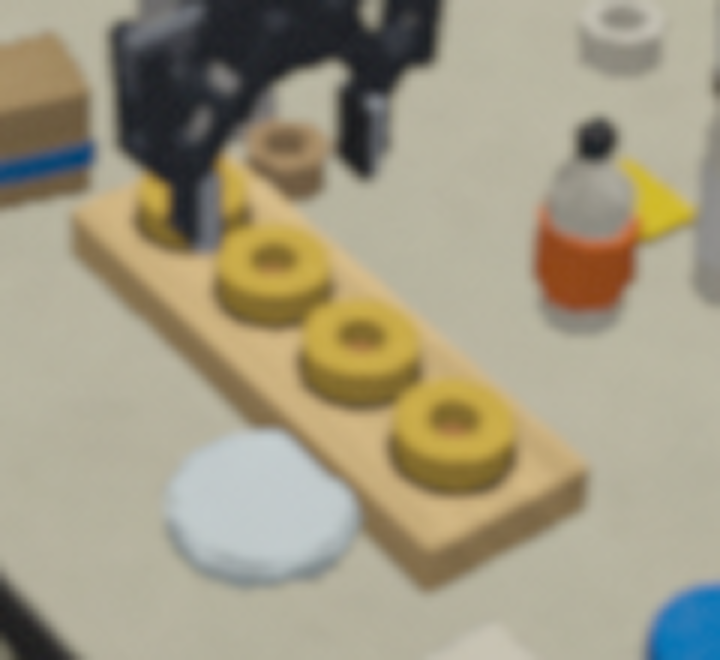

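Run:
```python
from h import *
s=robot.state(); c=eyes.capture("wrist"); M=R.from_rotvec(s["tool_rot"]).as_matrix()
for p in [(x,y,z) for z in(-.005,-.01,-.019) for x in (-.034,.034) for y in (-.011,0,.011)]:
    print(p,proj(c,s["position"]+M@np.array(p)).round(0))
print(s["wrist_force"],s["position"])
print(proj(c,[[.481,-.1585,.04]]),c["T"].round(4))
```

```text
(-0.034, -0.011, -0.005) [[236. 265.]]
(-0.034, 0, -0.005) [[238. 288.]]
(-0.034, 0.011, -0.005) [[239. 311.]]
(0.034, -0.011, -0.005) [[391. 265.]]
(0.034, 0, -0.005) [[390. 288.]]
(0.034, 0.011, -0.005) [[388. 310.]]
(-0.034, -0.011, -0.01) [[234. 269.]]
(-0.034, 0, -0.01) [[235. 293.]]
(-0.034, 0.011, -0.01) [[237. 316.]]
(0.034, -0.011, -0.01) [[393. 269.]]
(0.034, 0, -0.01) [[392. 293.]]
(0.034, 0.011, -0.01) [[390. 316.]]
(-0.034, -0.011, -0.019) [[230. 277.]]
(-0.034, 0, -0.019) [[231. 302.]]
(-0.034, 0.011, -0.019) [[233. 326.]]
(0.034, -0.011, -0.019) [[398. 277.]]
(0.034, 0, -0.019) [[396. 302.]]
(0.034, 0.011, -0.019) [[394. 326.]]
[ 0.14065462  0.37558054 -1.09227309] [ 0.48206799 -0.15920374  0.0334846 ]
[[311.2260741  288.17015434]] [[ 1.     -0.0026 -0.0019  0.482 ]
 [ 0.003   0.9607  0.2776 -0.0891]
 [ 0.0011 -0.2776  0.9607  0.1963]
 [ 0.      0.      0.      1.    ]]
```

Run:
```python
import cv2
im=cv2.imread("pics/w6.png"); cv2.imwrite("pics/w6z.png",cv2.resize(im[220:440,150:480],None,fx=2.4,fy=2.4,interpolation=cv2.INTER_CUBIC))
```

```text
(no output)
```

View pics/w6z.png

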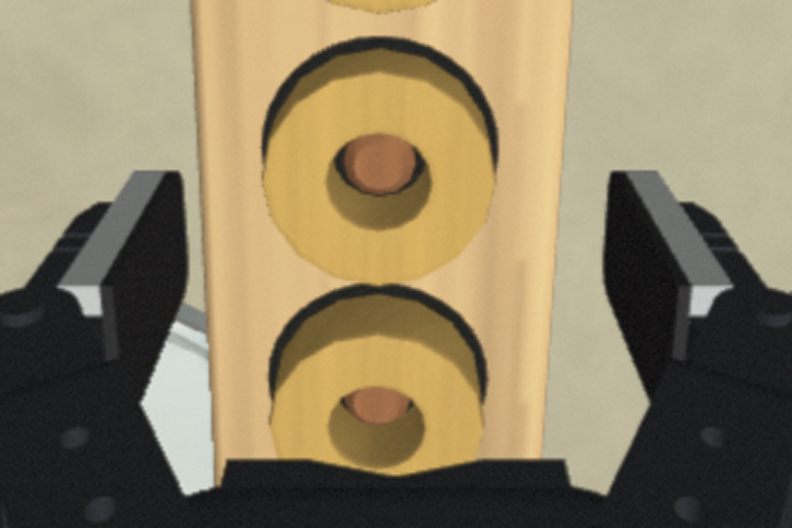

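Run:
```python
from h import *
c=eyes.capture("scene"); s=robot.state(); p=s["position"]; print(p)
print("ring top",proj(c,[.4805,-.161,.04]))
for z in (.03,.04,.05,.06): print(z,proj(c,[[p[0]-.034,p[1],z],[p[0]+.034,p[1],z]]).round(1).tolist())
crop(c,"s7",310,260,70,60,10)
```

```text
[ 0.48249182 -0.15932475  0.0338718 ]
ring top [[335.64265726 302.36718648]]
0.03 [[323.8, 310.7], [347.6, 299.6]]
0.04 [[323.8, 307.2], [347.7, 296.3]]
0.05 [[323.8, 303.8], [347.8, 292.8]]
0.06 [[323.8, 300.3], [347.9, 289.4]]
```

View pics/s7.png

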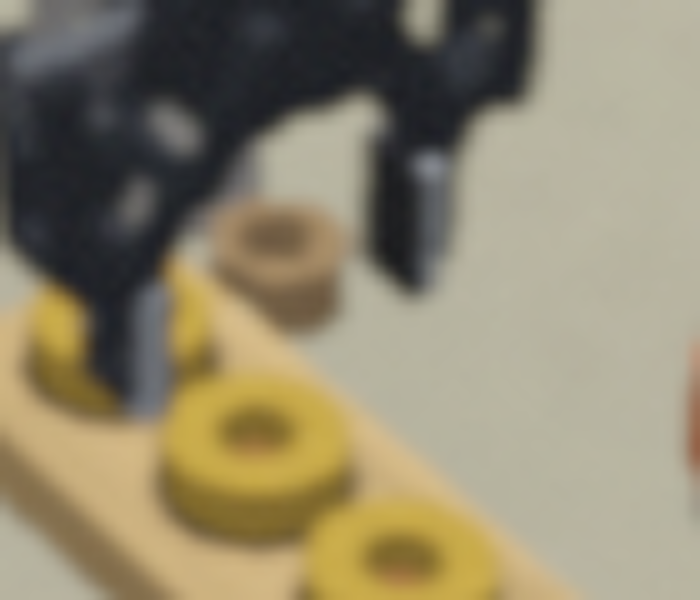

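play_rows --pt "0.2 -0.002 0.002 0.01 0" --pt "0.2 0 0 0.011 0" --pt "0.2 0 0 0 0" --pt "0.2 0 0 0 0"

```text
t: 3.37
position: [0.4786, -0.1613, 0.0106]
tool_rot: [3.142, 0.005, -0.003]
wrist_force: [0.5, 0.0, 0.4]
grip_width: 0.0683
```

play_rows --pt "0.35 0 0 0 0" --pt "0.35 0 0 0 0" --pt "0.35 0 0 0 0"

```text
t: 3.62
position: [0.4797, -0.1614, 0.0117]
tool_rot: [3.141, 0.005, 0.001]
wrist_force: [0.4, -0.2, -0.4]
grip_width: 0.0553
```

Run:
```python
from h import *
s=robot.state(); print(s["t"],s["position"],yaw(s),s["grip_width"],s["wrist_force"])
c=eyes.capture("wrist"); crop(c,"w8",150,220,330,220,2.4)
c=eyes.capture("scene"); crop(c,"s8",310,260,70,60,10)
```

```text
3.6167 [ 0.47971751 -0.16141438  0.01168826] 0.1802147122860254 0.055334213915359434 [ 0.36902943 -0.1768301  -0.36869262]
```

View pics/w8.png

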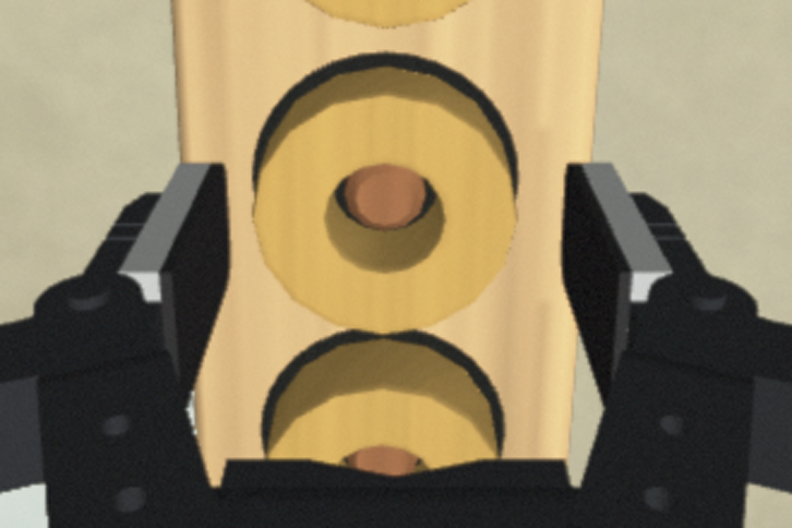

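View pics/s8.png

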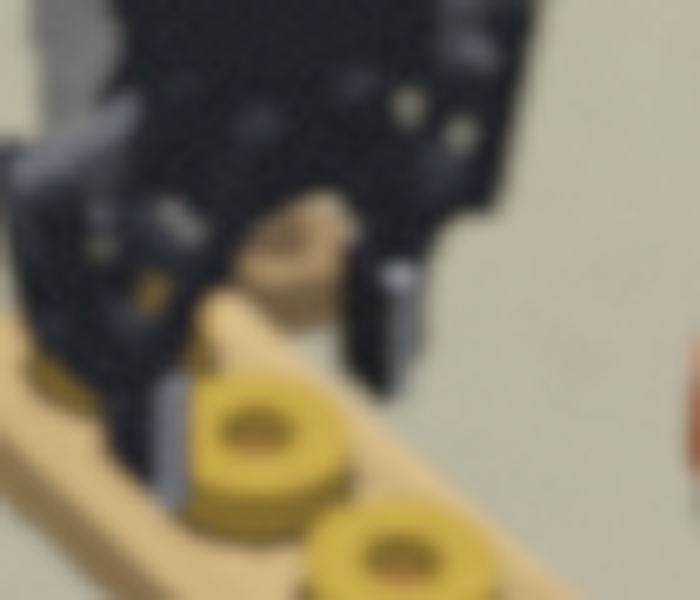

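play_rows --pt "0.7 0 0 0 0" --pt "0.8 0 0 0 0" --pt "0.8 0 0 0 0" --pt "0.8 0 0 0 0" --pt "0.8 0 0 0 0"

```text
t: 4.13
position: [0.4796, -0.1613, 0.012]
tool_rot: [-3.141, -0.005, -0.0]
wrist_force: [-2.9, 0.9, 8.9]
grip_width: 0.0406
```

play_rows --pt "0.8 0 0 -0.01 0" --pt "0.8 0 0 -0.015 0" --pt "0.8 0 0 -0.015 0" --pt "0.8 0 0 0 0"

```text
t: 4.47
position: [0.4811, -0.1619, 0.0541]
tool_rot: [3.141, 0.004, 0.006]
wrist_force: [0.1, -0.7, -1.0]
grip_width: 0.0404
```

Run:
```python
from h import *
s=robot.state(); print(s["t"],s["position"],yaw(s),s["grip_width"],s["wrist_force"])
c=eyes.capture("wrist"); crop(c,"w9",150,220,330,220,2.4)
c=eyes.capture("scene"); crop(c,"s9",300,240,80,70,9)
```

```text
4.4667 [ 0.48107919 -0.16191577  0.05410769] 0.16106947873613156 0.04044628958573544 [ 0.09385404 -0.68909643 -1.00278726]
```

View pics/w9.png

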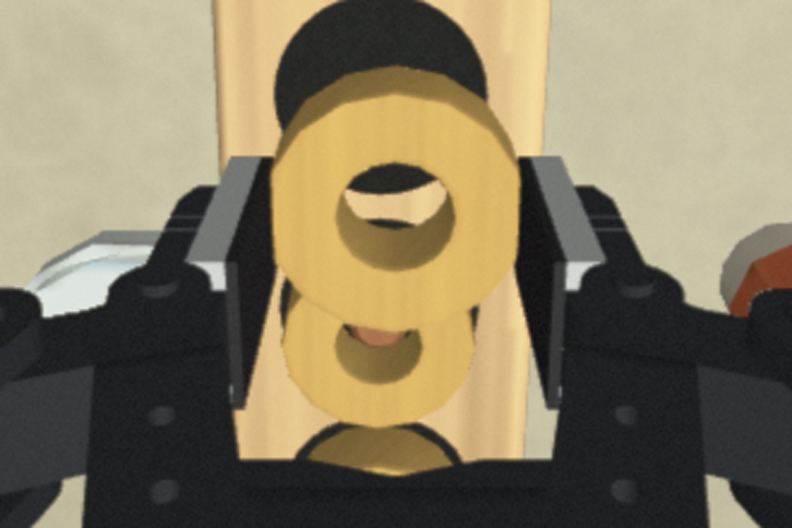

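View pics/s9.png

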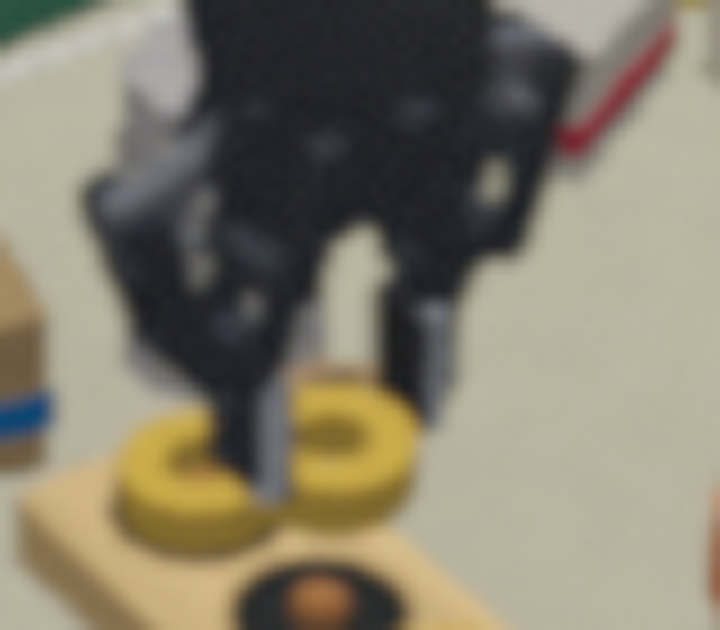

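play_rows --pt "0.8 0 0 -0.03 0" --pt "0.8 0 -0.01 -0.035 0" --pt "0.8 -0.005 -0.03 -0.035 0" --pt "0.8 -0.006 -0.035 -0.025 0" --pt "0.8 -0.006 -0.04 -0.015 0"

```text
t: 4.98
position: [0.4634, -0.0526, 0.1884]
tool_rot: [3.141, -0.0, 0.004]
wrist_force: [2.2, 0.9, -1.4]
grip_width: 0.0404
```

play_rows --pt "0.8 -0.006 -0.04 0 0" --pt "0.8 -0.006 -0.04 0 0" --pt "0.8 -0.003 -0.03 0 0" --pt "0.8 0 -0.015 0 0" --pt "0.8 0 0 0 0"

```text
t: 5.4
position: [0.4466, 0.0769, 0.1853]
tool_rot: [-3.141, -0.015, 0.002]
wrist_force: [-0.2, 0.4, -1.9]
grip_width: 0.0407
```

Run:
```python
from h import *
s=robot.state(); print(s["t"],s["position"],yaw(s),s["grip_width"],s["wrist_force"])
c=eyes.capture("wrist"); crop(c,"w10",0,0,640,480,1.25)
np.save("w10.npy",c["img"]); print(c["T"].tolist())
```

```text
5.4 [0.44656776 0.07687819 0.18532065] 0.5442583756093703 0.040721607560117966 [-0.18623505  0.37930262 -1.85850117]
[[0.9999607595272099, -0.008708768288053446, -0.0016238105393584252, 0.4463997091817521], [0.008817484976567435, 0.9607328093628063, 0.2773350337994368, 0.1469639967769268], [-0.0008551984861680323, -0.27733846896662523, 0.9607718991866877, 0.348117781352794], [0.0, 0.0, 0.0, 1.0]]
```

View pics/w10.png

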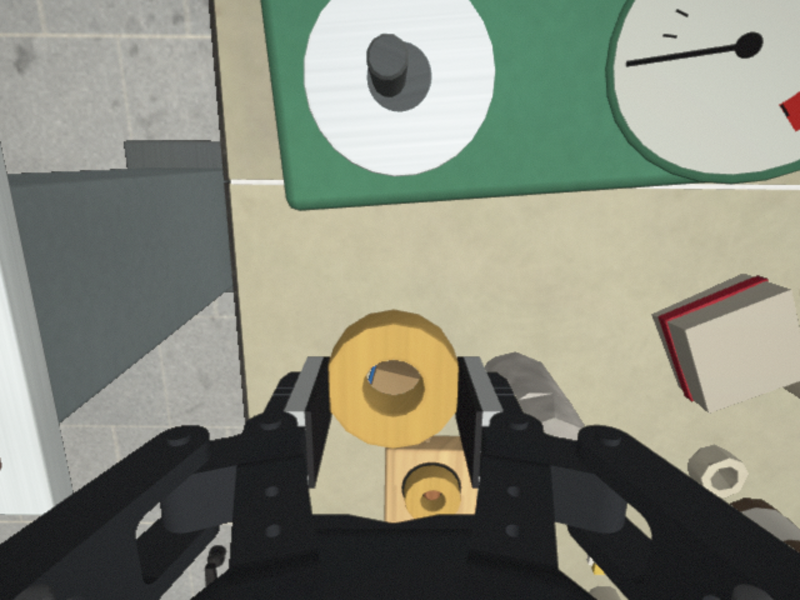

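Run:
```python
from h import *
img=np.load("w10.npy")
cv2.imwrite("pics/w10z.png",cv2.resize(img[0:150,230:410,::-1],None,fx=4.4,fy=4,interpolation=cv2.INTER_CUBIC))
hsv=cv2.cvtColor(img,cv2.COLOR_RGB2HSV)
m=cv2.inRange(hsv,(0,0,170),(180,40,255)); m[:, :235]=0; m[:,400:]=0; m[145:]=0
cs,_=cv2.findContours(m,cv2.RETR_EXTERNAL,cv2.CHAIN_APPROX_NONE); k=max(cs,key=len)[:,0]
k=k[(k[:,1]>2)]; h=k
T=np.array([[0.9999607595272099, -0.008708768288053446, -0.0016238105393584252, 0.4463997091817521], [0.008817484976567435, 0.9607328093628063, 0.2773350337994368, 0.1469639967769268], [-0.0008551984861680323, -0.27733846896662523, 0.9607718991866877, 0.348117781352794], [0.0, 0.0, 0.0, 1.0]])
c=dict(T=T,camera_matrix=eyes.capture("wrist")["camera_matrix"])
P=unproj(c,h,.102)[:,:2]
A=np.c_[2*P,np.ones(len(P))]; x=np.linalg.lstsq(A,(P**2).sum(1),rcond=None)[0]; r=np.sqrt(x[2]+x[0]**2+x[1]**2); print("pan",x[:2],r, np.abs(np.hypot(*(P-x[:2]).T)-r).max())
print(proj(c,[[x[0],x[1],.102],[x[0],x[1],.157]]))
```

```text
pan [0.44862409 0.18342222] 0.04495346960807194 0.0004971459688661584
[[318.99759349  61.33744493]
 [320.31035629  41.84976195]]
```

View pics/w10z.png

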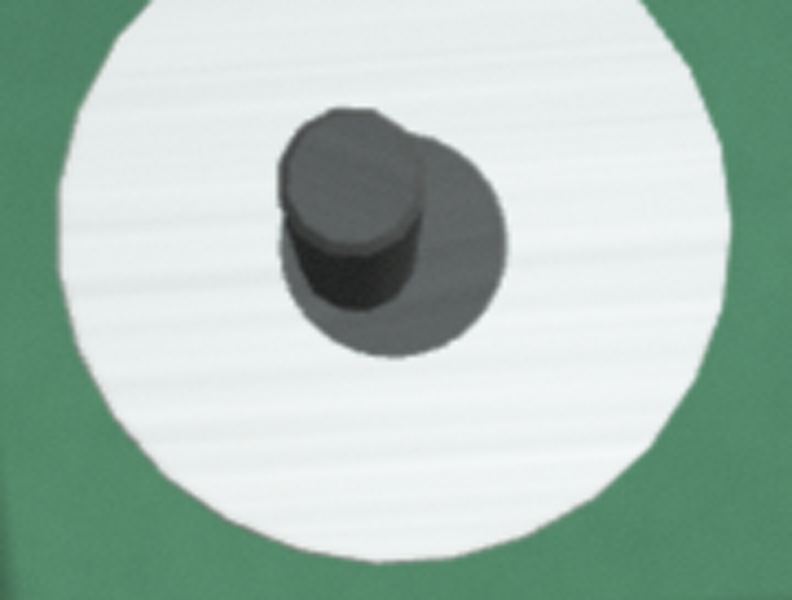

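Run:
```python
from h import *
s=robot.state(); c=eyes.capture("wrist"); M=R.from_rotvec(s["tool_rot"]).as_matrix(); print(s["position"],s["wrist_force"])
for p in [(0,0,-.028),(0,.003,-.028),(.022,0,-.028),(-.022,0,-.028),(0,.022,-.028),(0,-.022,-.028),(0,-.022,-.012)]:
    print(p,proj(c,s["position"]+M@np.array(p)).round(1))
crop(c,"w11",240,220,150,150,4)
```

```text
[0.44715928 0.07282215 0.18546532] [-0.14506907 -0.33078263 -2.0560159 ]
(0, 0, -0.028) [[313.5 312.4]]
(0, 0.003, -0.028) [[313.6 319.3]]
(0.022, 0, -0.028) [[369.9 312.4]]
(-0.022, 0, -0.028) [[257.1 312.5]]
(0, 0.022, -0.028) [[313.6 361.5]]
(0, -0.022, -0.028) [[313.5 259.2]]
(0, -0.022, -0.012) [[313.5 246.2]]
```

View pics/w11.png

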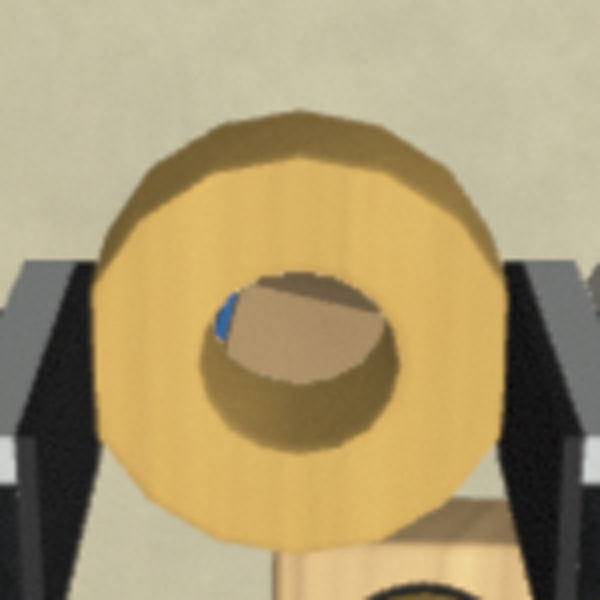

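play_rows --pt "0.8 -0.001 -0.02 0 0" --pt "0.8 -0.001 -0.03 0 0" --pt "0.8 -0.001 -0.03 0 0.2" --pt "0.8 -0.001 -0.02 0 0.2" --pt "0.8 0 -0.008 0 0.1"

```text
t: 5.97
position: [0.4431, 0.1826, 0.1859]
tool_rot: [3.142, -0.007, -0.001]
wrist_force: [-0.2, 1.3, -1.1]
grip_width: 0.0403
```

play_rows --pt "0.8 0 0 0.01 0" --pt "0.8 0 0 0 0" --pt "0.8 0 0 0 0" --pt "0.8 0 0 0 0"

```text
t: 6.3
position: [0.4437, 0.1789, 0.1761]
tool_rot: [3.141, -0.013, -0.001]
wrist_force: [-0.5, -1.2, -1.8]
grip_width: 0.04
```

```bash
cat >> h.py <<'E'
def look(n,z=4,x0=220,y0=180,w=190,h=150):
    s=robot.state(); print(round(s["t"],2),s["position"].round(4),"yaw",round(yaw(s),2),s["grip_width"].round(4),"F",s["wrist_force"].round(2),"rot",s["tool_rot"].round(4),"v",abs(s["qvel"]).max().round(4))
    c=eyes.capture("wrist"); crop(c,n,x0,y0,w,h,z); return s,c
E
python3 - <<'E'
from h import *
s,c=look("w12")
print(proj(c,[[.4434,.1817,.157],[.4434,.1817,.102]]))
E
```

```text
Traceback (most recent call last):
  File "h.py", line 21, in look
    s=robot.state(); print(round(s["t"],2),s["position"].round(4),"yaw",round(yaw(s),2),s["grip_width"].round(4),"F",s["wrist_force"].round(2),"rot",s["tool_rot"].round(4),"v",abs(s["qvel"]).max().round(4))
                                                                                        ^^^^^^^^^^^^^^^^^^^^^
AttributeError: 'float' object has no attribute 'round'
```

```bash
sed -i 's/s\["grip_width"\].round(4)/round(s["grip_width"],4)/' h.py
python3 - <<'E'
from h import *
s,c=look("w12")
print(proj(c,[[.4434,.1817,.157],[.4434,.1817,.102]]))
E
```

```text
6.3 [0.4437 0.1789 0.1761] yaw -0.46 0.04 F [-0.5  -1.17 -1.83] rot [ 3.141e+00 -1.260e-02 -8.000e-04] v 0.0095
[[313.13174983 263.69682574]
 [313.3750692  233.96525894]]
```

View pics/w12.png

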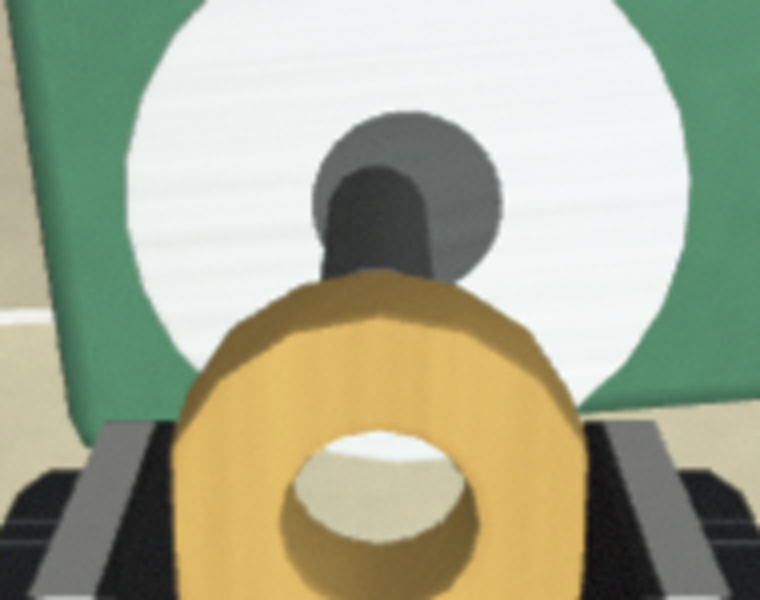

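play_rows --pt "0.8 0 -0.0024 0.008 0" --pt "0.8 0 0 0.01 0" --pt "0.8 0 0 0.008 0" --pt "0.8 0 0 0 0" --pt "0.8 0 0 0 0"

```text
t: 6.77
position: [0.4429, 0.1828, 0.1495]
tool_rot: [3.14, -0.009, -0.002]
wrist_force: [-0.2, 0.6, -1.7]
grip_width: 0.0401
```

Run:
```python
from h import *
s,c=look("w13",z=1.25,x0=0,y0=0,w=640,h=480)
cs=eyes.capture("scene"); crop(cs,"s13",210,150,130,110,6)
```

```text
6.77 [0.4429 0.1828 0.1495] yaw -0.32 0.0401 F [-0.23  0.57 -1.72] rot [ 3.1404e+00 -8.7000e-03 -2.2000e-03] v 0.0217
```

View pics/w13.png

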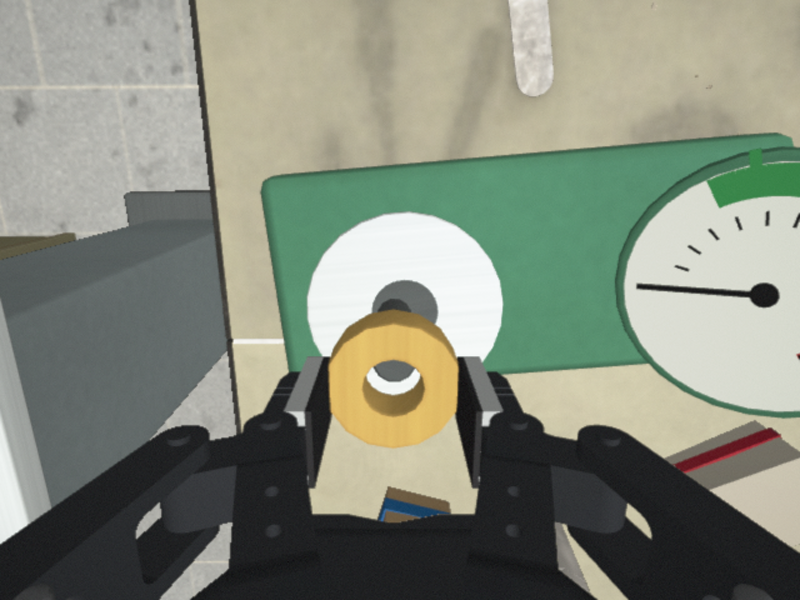

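View pics/s13.png

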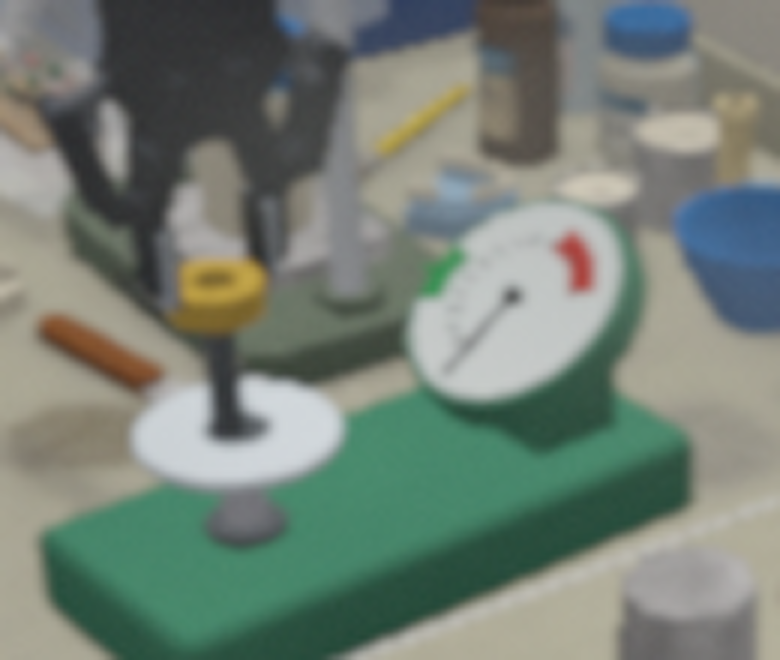

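Run:
```python
from h import *
s,c=look("w14",z=4)
cs=eyes.capture("scene"); crop(cs,"s14",228,185,40,45,14)
p=s["position"]
q=lambda P:((proj(cs,P)-[228,185])*14).round(0).tolist()
print(q([[.4434,.1817,.102],[.4434,.1817,.157],[.4484,.1832,.102]]), q([[p[0],p[1],p[2]+.012],[p[0],p[1],p[2]+.028]]))
print(robot.state()["position"])
```

```text
6.87 [0.4435 0.1832 0.1504] yaw -0.31 0.0399 F [-0.08 -0.25 -1.73] rot [ 3.1415 -0.0086  0.    ] v 0.0067
[[274.0, 521.0], [250.0, 263.0], [294.0, 510.0]] [[245.0, 234.0], [238.0, 156.0]]
[0.44370541 0.18325687 0.15068405]
```

View pics/s14.png

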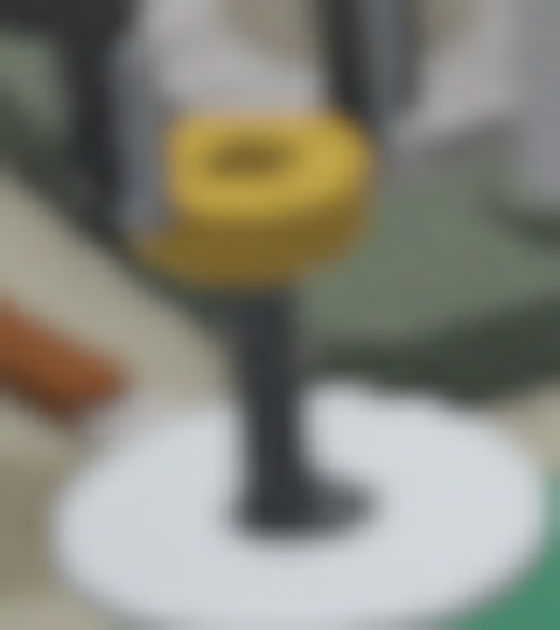

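View pics/w14.png

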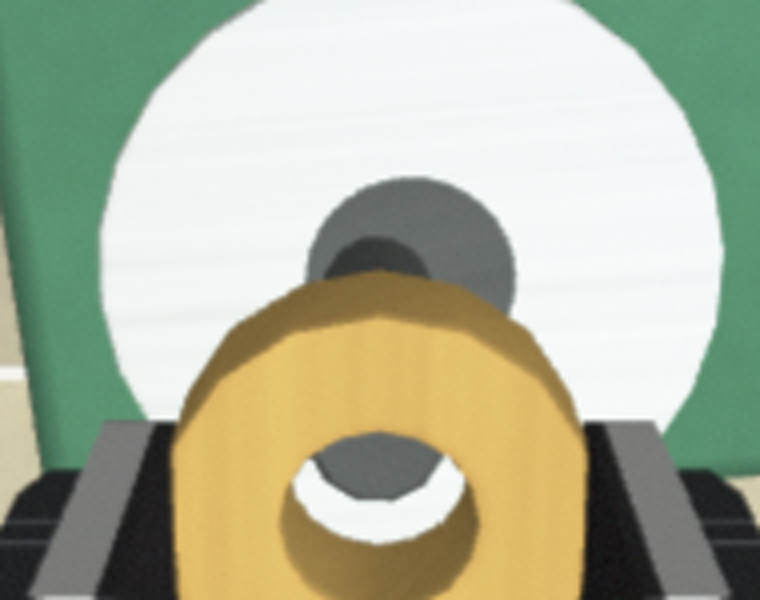

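Run:
```python
from h import *
s,c=look("w15",z=4)
z=s["position"][2]
a=unproj(c,(315,305),.157)[0]; b=unproj(c,(315,315.75),z+.012)[0]
print("post",a+[0,.008,0],"ring",b+[0,.0095,0])
cs=eyes.capture("scene"); s=robot.state(); print(s["position"])
```

```text
6.97 [0.4437 0.1833 0.1507] yaw -0.31 0.0397 F [-0.13  0.41 -1.23] rot [-3.1413e+00  8.6000e-03 -8.0000e-04] v 0.0024
post [0.44426477 0.18368447 0.157     ] ring [0.44423576 0.18283961 0.16268405]
[0.44365711 0.18328026 0.15066591]
```

View pics/w15.png

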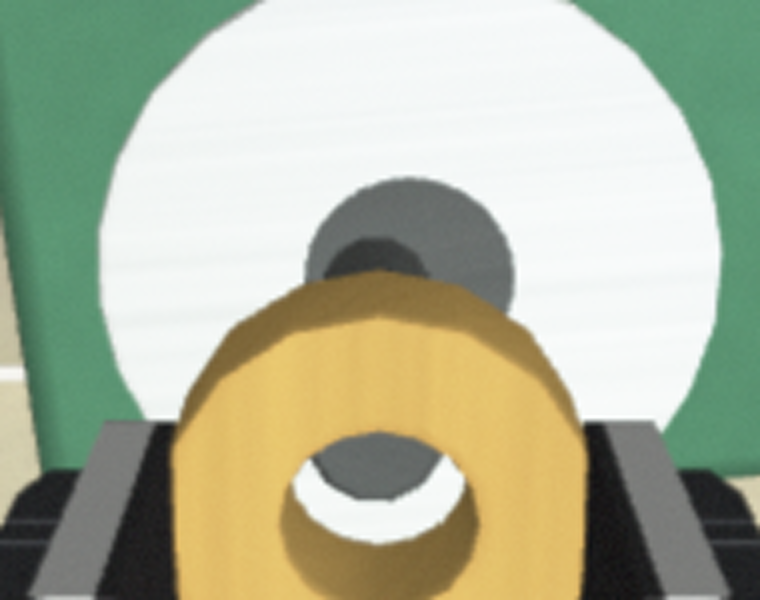

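play_rows --pt "0.8 0 -0.0008 0.003 0" --pt "0.8 0 0 0.003 0" --pt "0.8 0 0 0.003 0" --pt "0.8 0 0 0.003 0" --pt "0.8 0 0 0 0"

```text
t: 7.48
position: [0.443, 0.1837, 0.1375]
tool_rot: [3.141, -0.009, -0.002]
wrist_force: [0.3, -0.0, -1.7]
grip_width: 0.0401
```

Run:
```python
from h import *
s,c=look("w16",z=1.25,x0=0,y0=0,w=640,h=480)
cs=eyes.capture("scene"); crop(cs,"s16",210,150,130,110,6)
```

```text
7.48 [0.443  0.1837 0.1375] yaw -0.31 0.0401 F [ 0.34 -0.02 -1.67] rot [ 3.1408e+00 -8.5000e-03 -1.6000e-03] v 0.0133
```

View pics/w16.png

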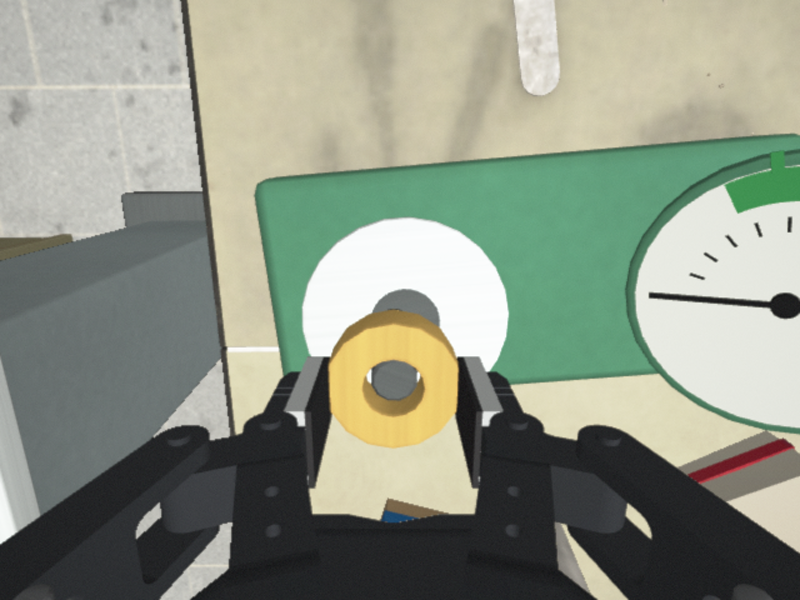

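View pics/s16.png

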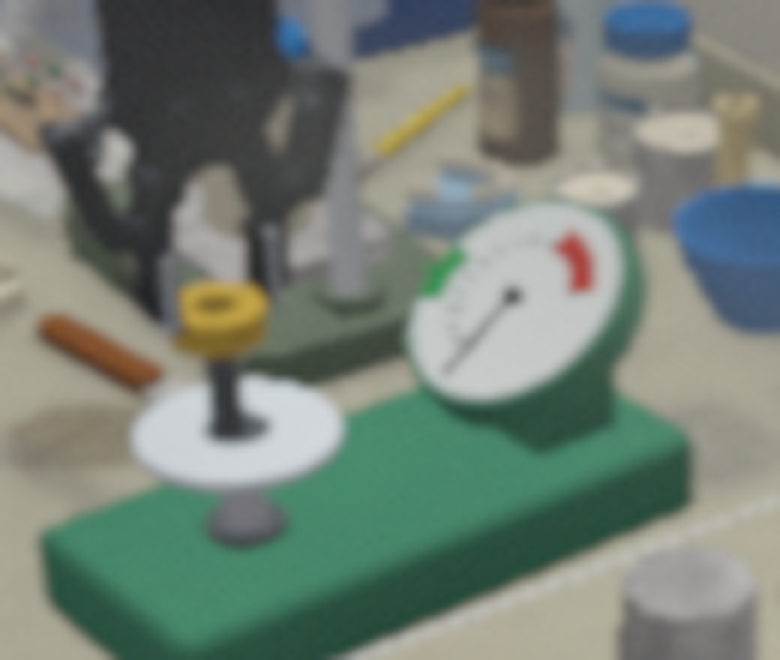

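Run:
```python
from h import *
s,c=look("w17",z=6,x0=250,y0=240,w=130,h=100)
```

```text
7.58 [0.4433 0.1839 0.1381] yaw -0.32 0.0402 F [-0.57 -0.   -0.88] rot [ 3.1412e+00 -8.7000e-03 -6.0000e-04] v 0.0064
```

View pics/w17.png

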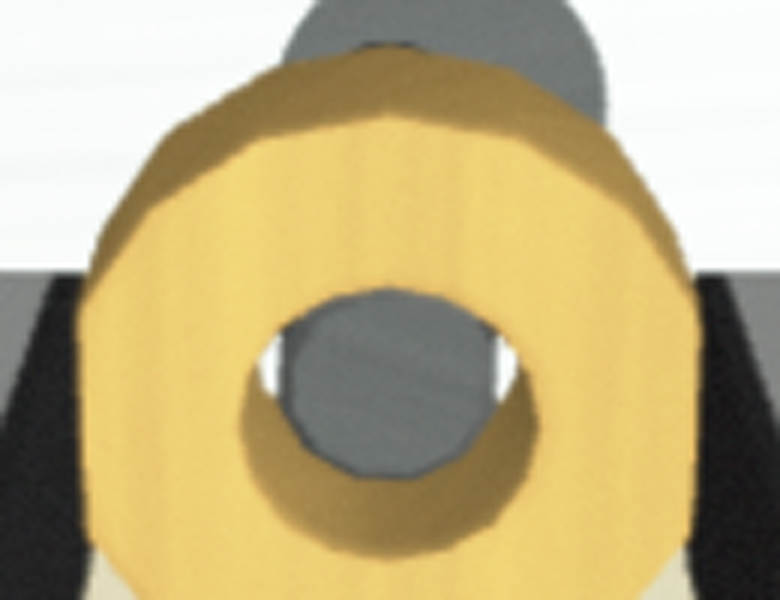

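play_rows --pt "0.8 0 0 0.008 0" --pt "0.8 0 0 0.009 0" --pt "0.8 0 0 0.009 0" --pt "0.8 0 0 0.008 0" --pt "0.8 0 0 0.004 0"

```text
t: 8.05
position: [0.4427, 0.1836, 0.0986]
tool_rot: [3.14, -0.008, -0.003]
wrist_force: [-0.6, -0.1, -2.5]
grip_width: 0.0403
```

Run:
```python
from h import *
s,c=look("w18",z=1.25,x0=0,y0=0,w=640,h=480)
cs=eyes.capture("scene"); crop(cs,"s18",210,150,130,110,6)
```

```text
8.05 [0.4427 0.1836 0.0986] yaw -0.31 0.0403 F [-0.58 -0.1  -2.5 ] rot [ 3.1404e+00 -8.4000e-03 -2.5000e-03] v 0.0856
```

View pics/w18.png

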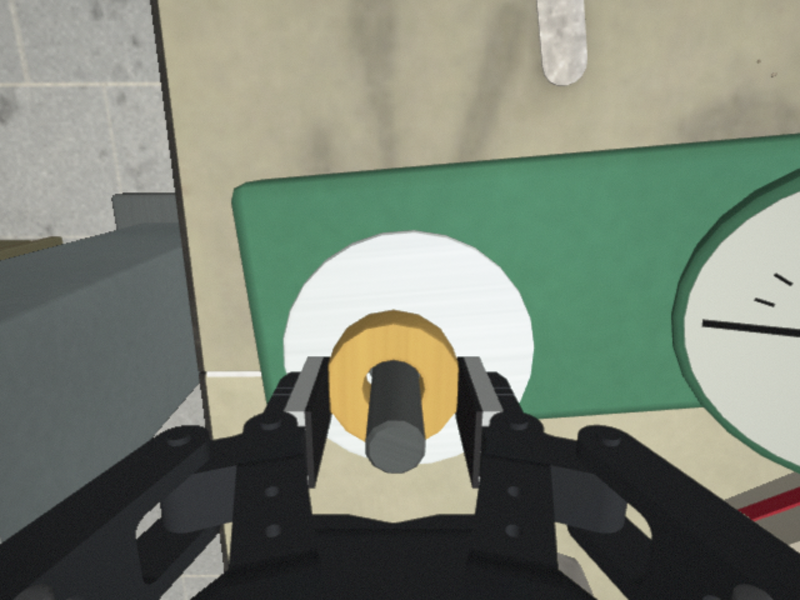

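View pics/s18.png

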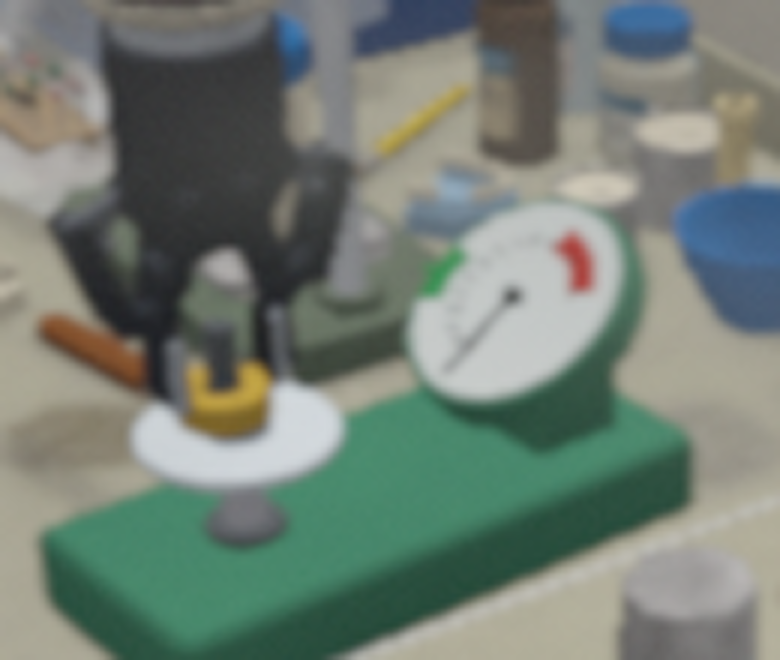

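play_rows --pt "0.8 0 0 0.003 0" --pt "0.8 0 0 0.003 0" --pt "0.8 0 0 0.002 0" --pt "0.8 0 0 0.002 0" --pt "0.8 0 0 0.002 0"

```text
t: 8.57
position: [0.4436, 0.184, 0.0883]
tool_rot: [-3.141, 0.009, -0.0]
wrist_force: [-0.3, -0.3, -0.8]
grip_width: 0.0402
```

Run:
```python
from h import *
s,c=look("w19",z=1.25,x0=0,y0=0,w=640,h=480)
cs=eyes.capture("scene"); crop(cs,"s19",210,150,130,110,6)
```

```text
8.57 [0.4436 0.184  0.0883] yaw -0.31 0.0402 F [-0.33 -0.34 -0.83] rot [-3.1414e+00  8.6000e-03 -4.0000e-04] v 0.0525
```

View pics/s19.png

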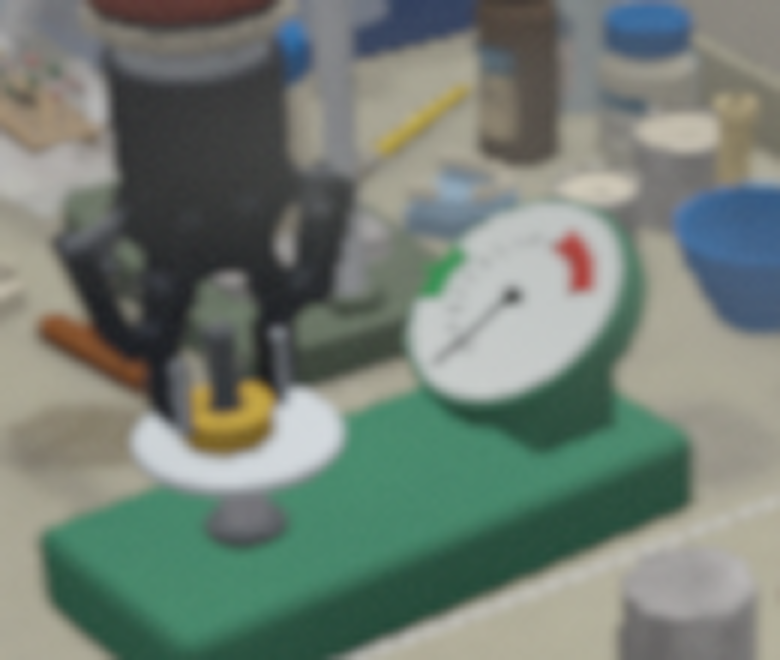

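View pics/w19.png

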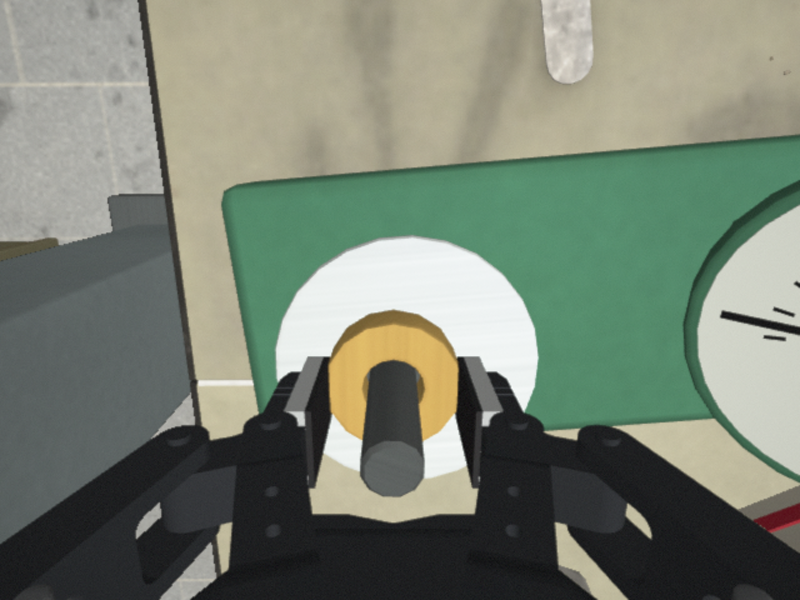

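play_rows --pt "0.8 0 0 0.002 0" --pt "0.8 0 0 0.002 0" --pt "0.8 0 0 0 0" --pt "0.55 0 0 0 0" --pt "0.5 0 0 0 0"

```text
t: 9.08
position: [0.4435, 0.184, 0.0844]
tool_rot: [-3.142, 0.009, -0.0]
wrist_force: [-0.1, -0.5, -0.9]
grip_width: 0.0424
```

play_rows --pt "0.4 0 0 0 0" --pt "0.38 0 0 0 0" --pt "0.36 0 0 0 0"

```text
t: 9.33
position: [0.4436, 0.184, 0.0845]
tool_rot: [-3.141, 0.009, -0.0]
wrist_force: [-0.0, -0.2, -0.1]
grip_width: 0.0546
```

Run:
```python
from h import *
s,c=look("w20",z=1.25,x0=0,y0=0,w=640,h=480)
cs=eyes.capture("scene"); crop(cs,"s20",210,150,130,110,6)
```

```text
9.33 [0.4436 0.184  0.0845] yaw -0.31 0.0546 F [-0.01 -0.21 -0.13] rot [-3.1414e+00  8.6000e-03 -4.0000e-04] v 0.0018
```

View pics/s20.png

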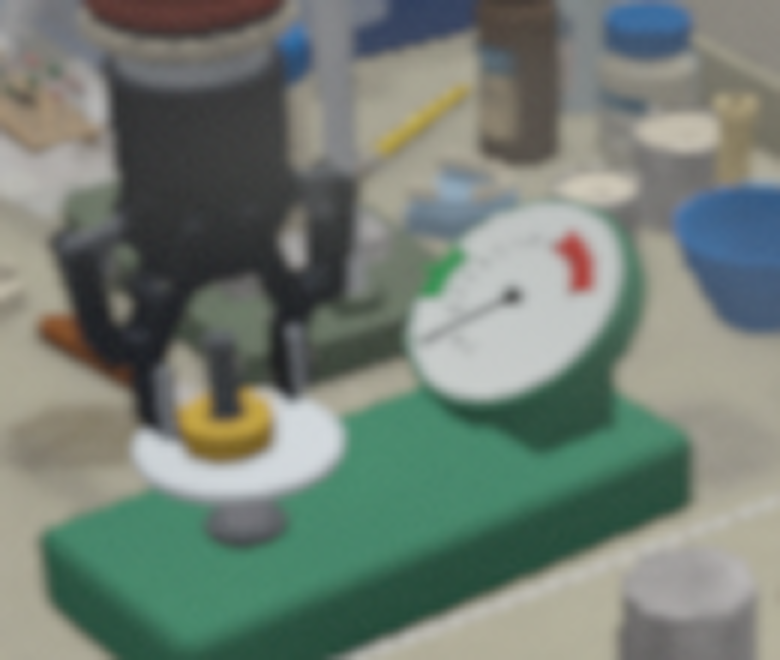

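View pics/w20.png

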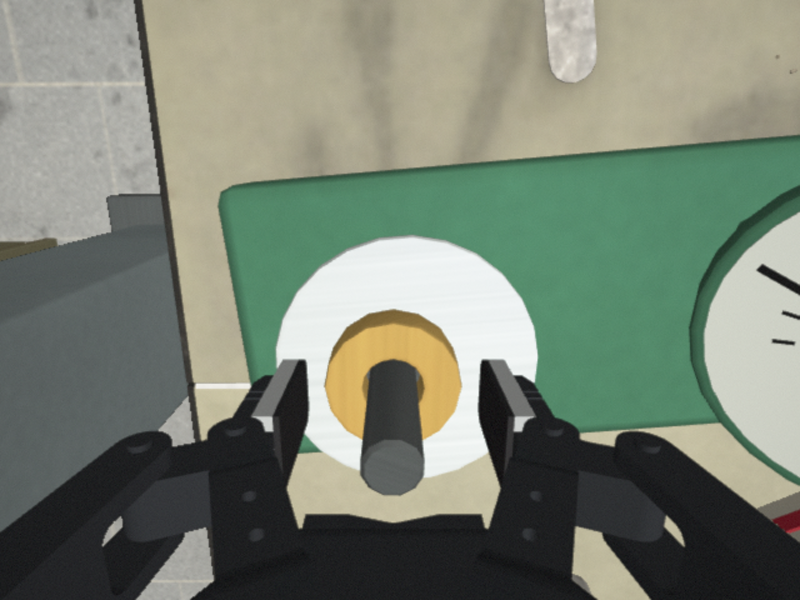

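Ring one is seated on the pan and the needle has moved. I'll retreat and fetch the next one.

play_rows --pt "0.36 0 0 -0.02 0" --pt "0.36 0 0 -0.035 0" --pt "0.36 0 0 -0.035 0" --pt "0.3 0 0.015 -0.012 0" --pt "0.3 0.002 0.03 0 0"

```text
t: 9.85
position: [0.4467, 0.1423, 0.19]
tool_rot: [-3.138, 0.001, -0.008]
wrist_force: [1.0, 0.2, -0.3]
grip_width: 0.0599
```

play_rows --pt "0.3 0.004 0.04 0 0" --pt "0.3 0.004 0.04 0 0" --pt "0.3 0.004 0.04 0 0" --pt "0.3 0.004 0.04 0 0" --pt "0.3 0.004 0.04 0 0"

```text
t: 10.27
position: [0.4639, -0.0631, 0.1866]
tool_rot: [-3.141, 0.008, -0.001]
wrist_force: [1.2, 0.1, 0.2]
grip_width: 0.0597
```

play_rows --pt "0.3 0.004 0.04 0 0" --pt "0.3 0.004 0.04 0.01 0" --pt "0.3 0.004 0.035 0.02 0" --pt "0.3 0.002 0.02 0.02 0" --pt "0.3 0 0 0.02 0"

```text
t: 10.68
position: [0.4771, -0.2017, 0.1162]
tool_rot: [3.139, -0.018, 0.003]
wrist_force: [-0.8, -0.3, 0.4]
grip_width: 0.0598
```

Run:
```python
from h import *
s,c=look("w21",z=1,x0=0,y0=0,w=640,h=480)
cs=eyes.capture("top"); crop(cs,"t21",215,200,60,110,7)
```

```text
10.68 [ 0.4771 -0.2017  0.1162] yaw -0.65 0.0598 F [-0.79 -0.29  0.38] rot [ 3.1388e+00 -1.7900e-02  2.7000e-03] v 0.4801
```

View pics/w21.png

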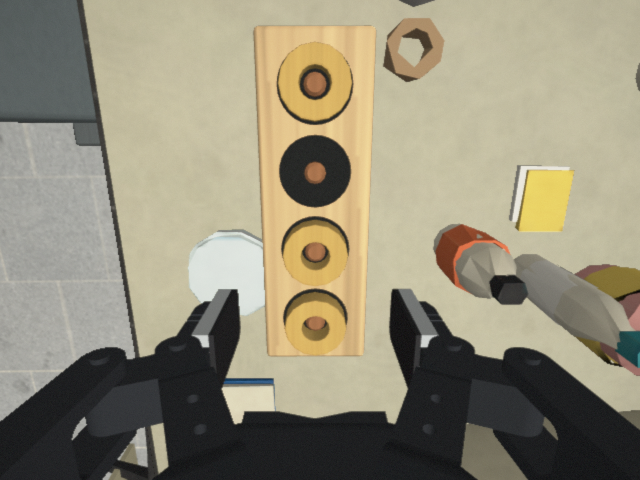

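View pics/t21.png

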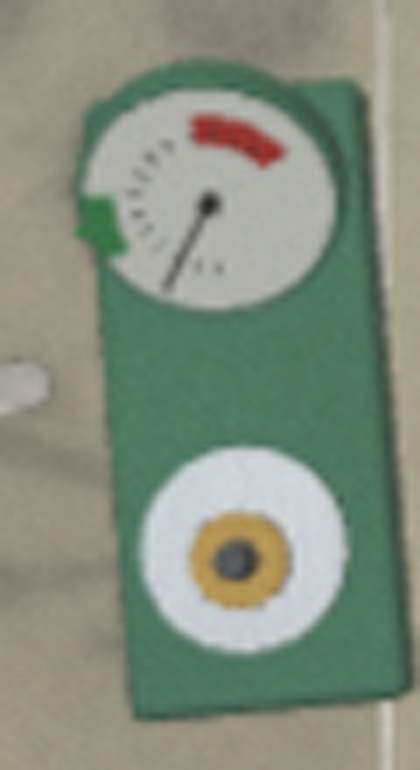

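play_rows --pt "0.3 0.002 0.012 0.03 0" --pt "0.3 0 0 0.025 0" --pt "0.3 0 0 0.01 0" --pt "0.3 0 0 0 0" --pt "0.3 0 0 0 0"

```text
t: 11.2
position: [0.4798, -0.2077, 0.0523]
tool_rot: [-3.141, 0.007, -0.0]
wrist_force: [-0.8, 1.2, 1.0]
grip_width: 0.0599
```

Run:
```python
from h import *
s,c=look("w22",z=2.4,x0=150,y0=200,w=330,h=240)
```

```text
11.2 [ 0.4798 -0.2077  0.0523] yaw -0.27 0.0599 F [-0.76  1.15  0.97] rot [-3.1415  0.0073 -0.    ] v 0.0199
```

View pics/w22.png

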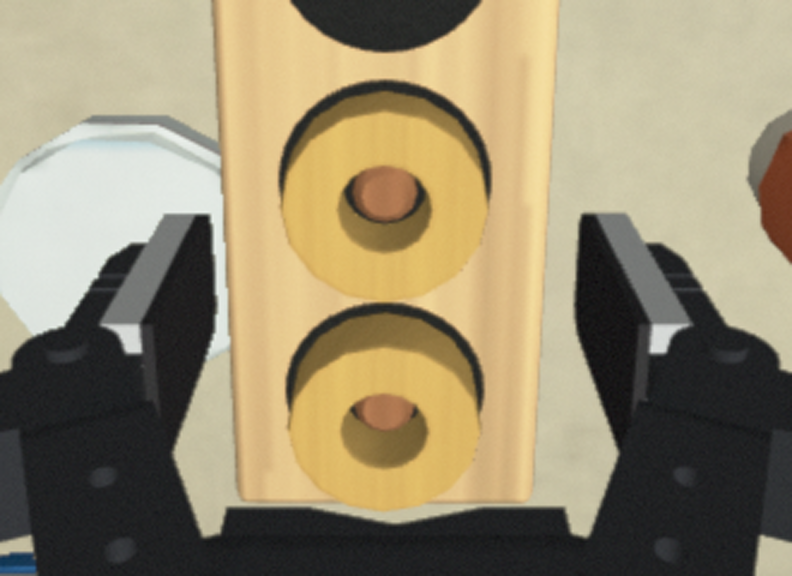

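play_rows --pt "0.3 -0.002 0.0077 0 0" --pt "0.3 0 0 0.012 0" --pt "0.3 0 0 0.015 0" --pt "0.3 0 0 0.011 0" --pt "0.35 0 0 0 0"

```text
t: 11.67
position: [0.4759, -0.2155, 0.0115]
tool_rot: [-3.141, 0.009, 0.004]
wrist_force: [-0.6, 0.7, -0.1]
grip_width: 0.0558
```

Run:
```python
from h import *
s,c=look("w23",z=2.4,x0=150,y0=200,w=330,h=240)
```

```text
11.67 [ 0.4759 -0.2155  0.0115] yaw -0.32 0.0558 F [-0.61  0.72 -0.07] rot [-3.141   0.0087  0.0042] v 0.0416
```

View pics/w23.png

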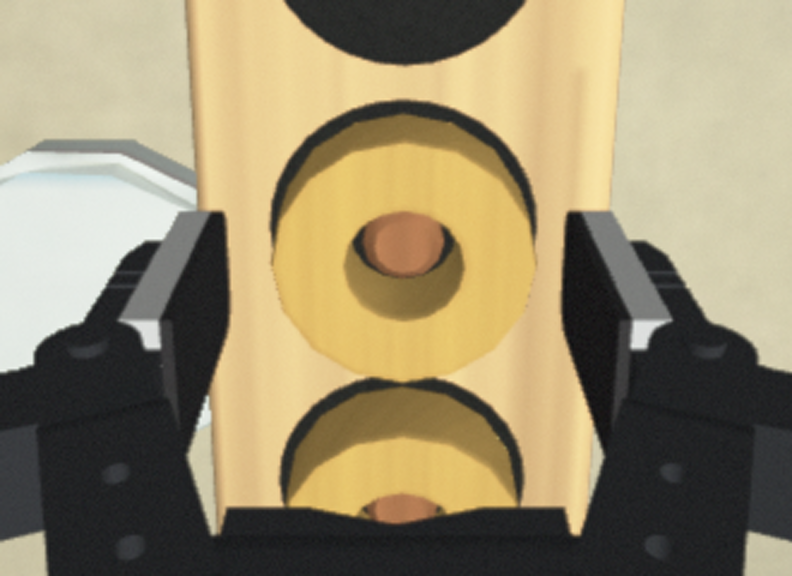

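play_rows --pt "0.36 0.001 0 0 0" --pt "0.6 0 0 0 0" --pt "0.8 0 0 0 0" --pt "0.8 0 0 0 0" --pt "0.8 0 0 0 0"

```text
t: 12.13
position: [0.4789, -0.2162, 0.0145]
tool_rot: [-3.141, 0.009, -0.002]
wrist_force: [-2.2, 0.1, 7.7]
grip_width: 0.0394
```

play_rows --pt "0.8 0 0 0 0" --pt "0.8 0 0 -0.01 0" --pt "0.8 0 0 -0.02 0" --pt "0.8 0 0 -0.035 0" --pt "0.8 0 -0.02 -0.04 0"

```text
t: 12.55
position: [0.4768, -0.2005, 0.117]
tool_rot: [3.139, -0.016, -0.003]
wrist_force: [0.8, 0.6, -0.7]
grip_width: 0.0398
```

play_rows --pt "0.8 -0.002 -0.035 -0.035 0" --pt "0.8 -0.005 -0.041 -0.02 0" --pt "0.8 -0.005 -0.041 0 0" --pt "0.8 -0.005 -0.041 0 0" --pt "0.8 -0.005 -0.041 0 0"

```text
t: 12.97
position: [0.458, -0.006, 0.1648]
tool_rot: [-3.14, 0.01, -0.004]
wrist_force: [1.6, 0.9, -1.7]
grip_width: 0.039
```

play_rows --pt "0.8 -0.005 -0.035 0 0" --pt "0.8 -0.004 -0.025 0 0" --pt "0.8 -0.002 -0.015 0 0" --pt "0.8 0 0 0 0" --pt "0.8 0 0 0 0"

```text
t: 13.38
position: [0.4477, 0.0677, 0.1638]
tool_rot: [3.142, -0.006, 0.001]
wrist_force: [0.9, -0.0, -2.0]
grip_width: 0.0393
```

Run:
```python
from h import *
s,c=look("w24",z=1.25,x0=0,y0=0,w=640,h=480)
```

```text
13.38 [0.4477 0.0677 0.1638] yaw -0.24 0.0393 F [ 0.94 -0.04 -1.96] rot [ 3.1415e+00 -6.5000e-03  1.1000e-03] v 0.0281
```

View pics/w24.png

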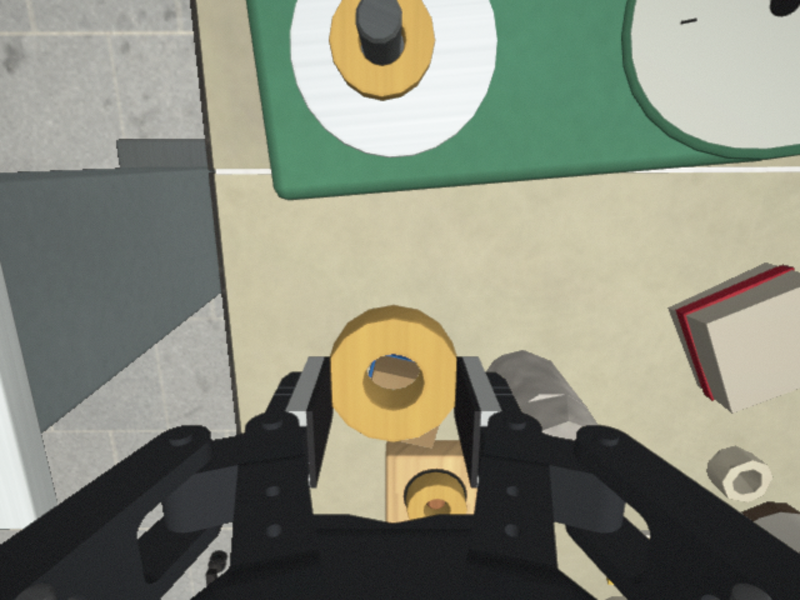

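play_rows --pt "0.8 -0.001 -0.02 0 0" --pt "0.8 -0.001 -0.035 0 0" --pt "0.8 -0.001 -0.035 0 0" --pt "0.8 -0.001 -0.02 0 0" --pt "0.8 0 -0.005 0 0"

```text
t: 13.85
position: [0.4442, 0.1851, 0.1634]
tool_rot: [-3.141, 0.005, -0.001]
wrist_force: [0.5, 0.6, -1.3]
grip_width: 0.0392
```

play_rows --pt "0.8 0 0 0.01 0" --pt "0.8 0 0 0.005 0" --pt "0.8 0 0 0 0" --pt "0.8 0 0 0 0"

```text
t: 14.18
position: [0.4442, 0.1806, 0.1477]
tool_rot: [3.141, -0.013, -0.001]
wrist_force: [-0.0, 0.8, -1.1]
grip_width: 0.039
```

Run:
```python
from h import *
s,c=look("w25",z=4)
cs=eyes.capture("scene"); crop(cs,"s25",210,150,130,110,6)
```

```text
14.18 [0.4442 0.1806 0.1477] yaw -0.47 0.039 F [-0.03  0.84 -1.1 ] rot [ 3.1407e+00 -1.2800e-02 -1.5000e-03] v 0.014
```

View pics/w25.png

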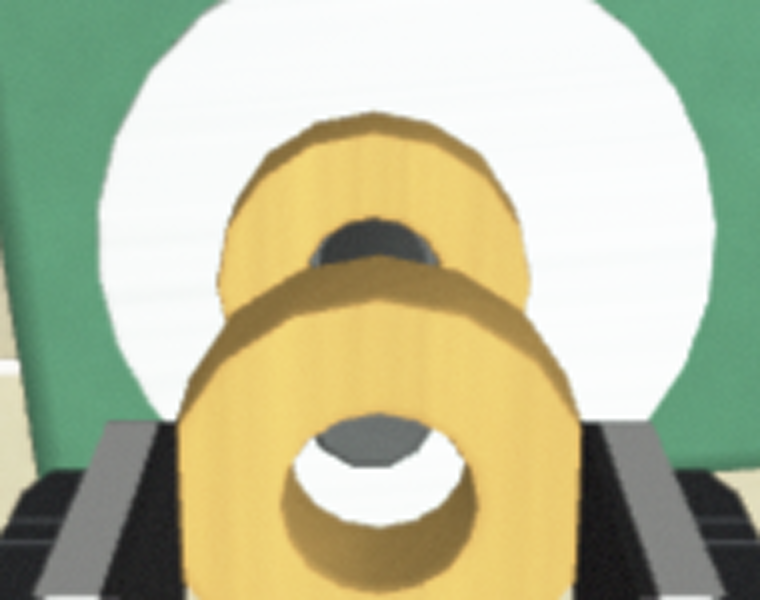

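View pics/s25.png

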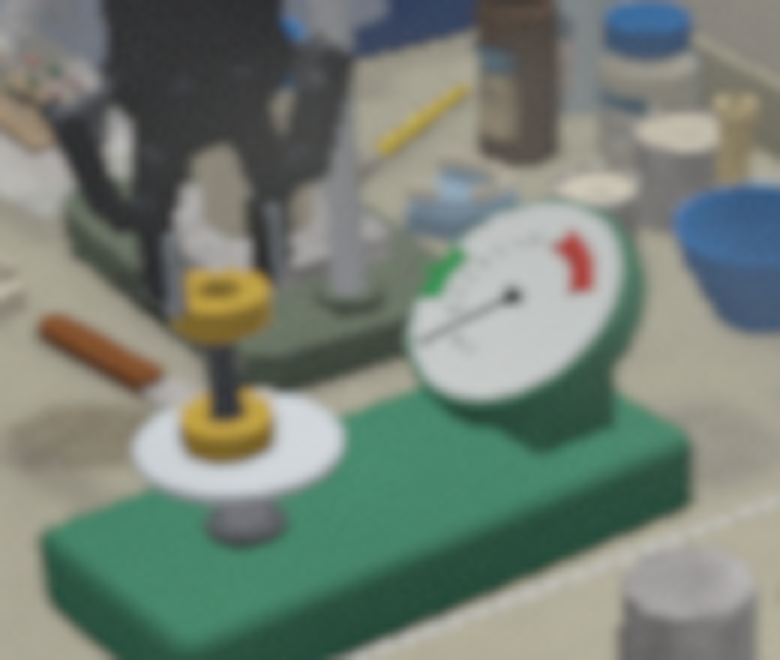

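Run:
```python
from h import *
s,c=look("w26",z=4)
z=s["position"][2]
a=unproj(c,(313.5,296.75),.151)[0]; b=unproj(c,(314.75,311.75),z+.0095)[0]
print("post",a+[0,.008,0],"ring",b+[0,.0095,0],(a-b)[:2]-[0,.0015])
```

```text
14.28 [0.4445 0.1815 0.1484] yaw -0.42 0.0395 F [ 0.58  0.14 -0.86] rot [-3.1415e+00  1.1500e-02 -1.0000e-04] v 0.0083
post [0.44440196 0.18421457 0.151     ] ring [0.4449314  0.18168135 0.15785665] [-0.00052944  0.00253322]
```

View pics/w26.png

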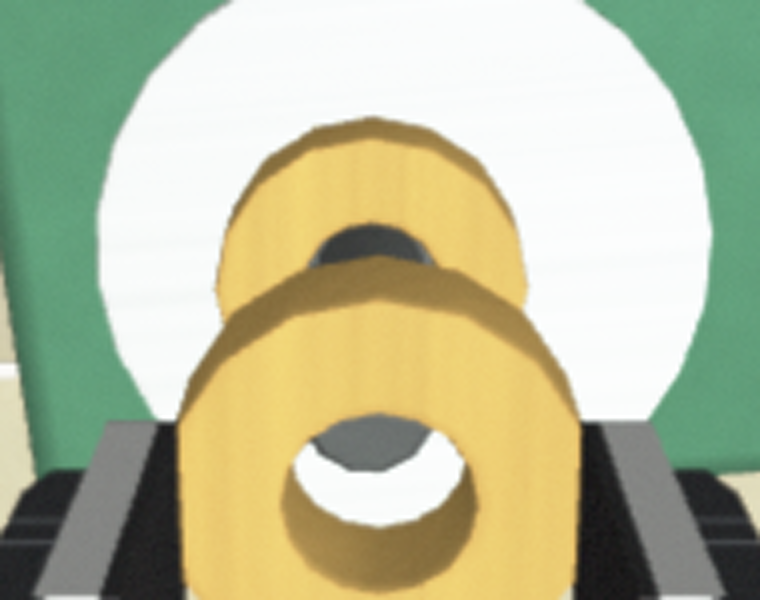

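play_rows --pt "0.8 -0.0006 -0.0022 0 0" --pt "0.8 0 0 0.003 0" --pt "0.8 0 0 0.003 0" --pt "0.8 0 0 0.003 0" --pt "0.8 0 0 0.003 0"

```text
t: 14.75
position: [0.4437, 0.1849, 0.1359]
tool_rot: [-3.141, 0.008, -0.0]
wrist_force: [0.8, 0.4, 0.8]
grip_width: 0.0397
```

Run:
```python
from h import *
s,c=look("w27",z=6,x0=250,y0=240,w=130,h=100)
cs=eyes.capture("scene"); crop(cs,"s27",210,150,130,110,6)
```

```text
14.75 [0.4437 0.1849 0.1359] yaw -0.31 0.0397 F [0.8  0.45 0.81] rot [-3.1415e+00  8.4000e-03 -2.0000e-04] v 0.0782
```

View pics/w27.png

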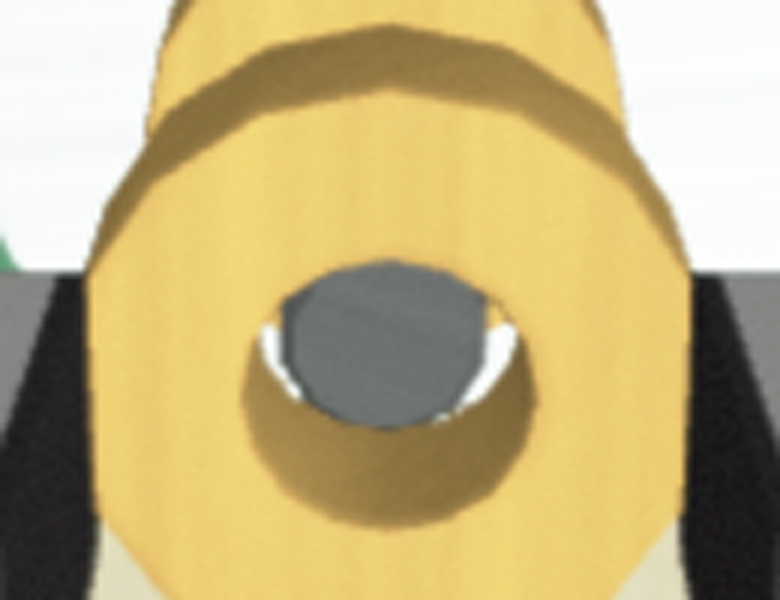

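View pics/s27.png

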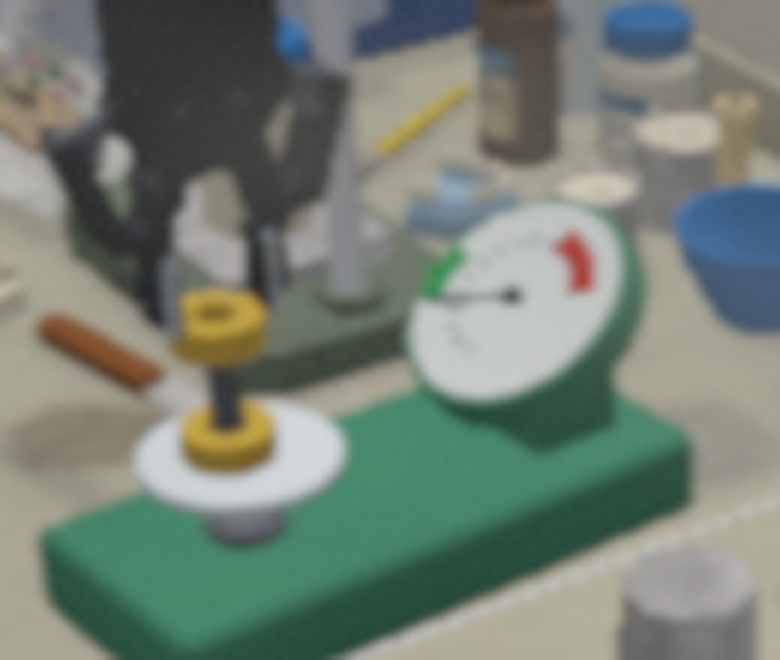

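play_rows --pt "0.8 -0.0004 0.0006 -0.003 0" --pt "0.8 0 0.0006 0 0" --pt "0.8 0 0 0 0"

```text
t: 15.1
position: [0.4434, 0.1835, 0.1395]
tool_rot: [-3.141, 0.009, -0.0]
wrist_force: [0.2, 0.0, -0.8]
grip_width: 0.0393
```

Run:
```python
from h import *
s,c=look("w28",z=6,x0=250,y0=240,w=130,h=100)
cs=eyes.capture("scene"); crop(cs,"s28",210,150,130,110,6)
```

```text
15.1 [0.4434 0.1835 0.1395] yaw -0.32 0.0393 F [ 0.19  0.04 -0.79] rot [-3.1414e+00  8.9000e-03 -4.0000e-04] v 0.0046
```

View pics/w28.png

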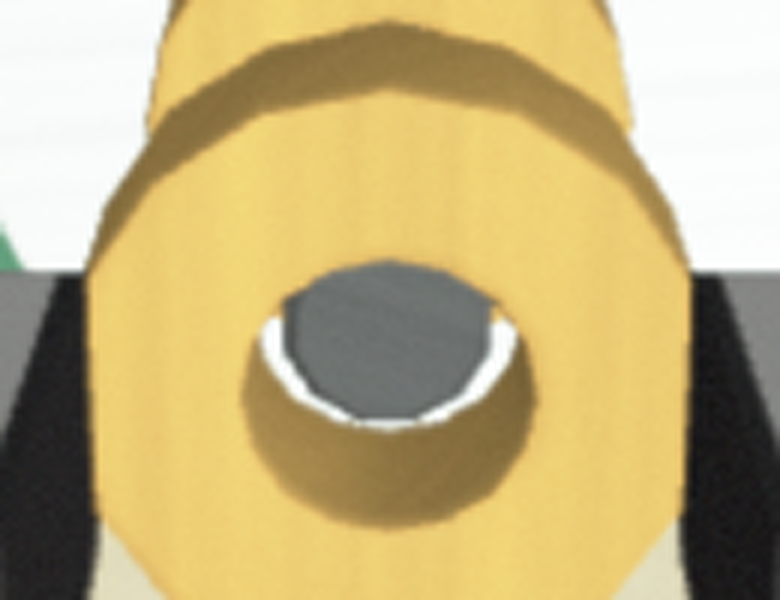

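View pics/s28.png

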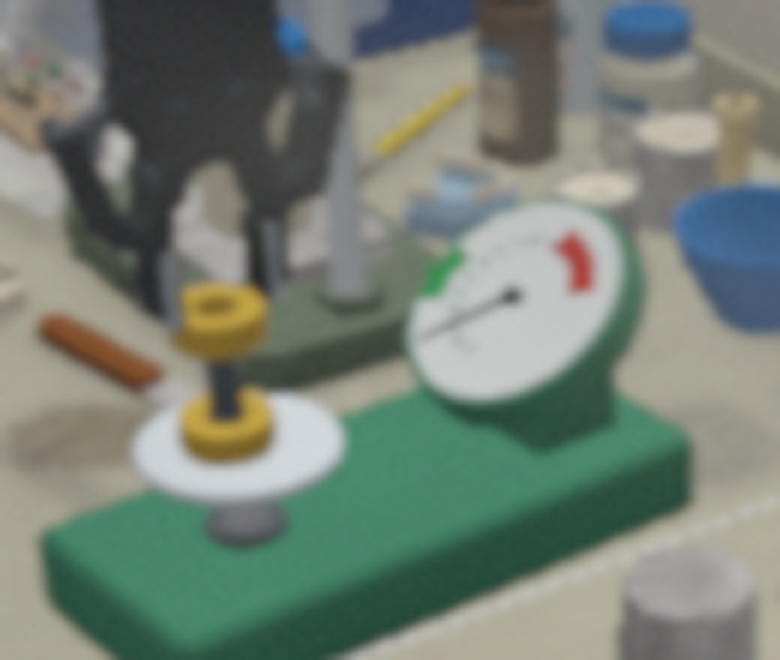

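play_rows --pt "0.8 0 0.0005 0 0" --pt "0.8 0 0 0.002 0" --pt "0.8 0 0 0.003 0" --pt "0.8 0 0 0.003 0" --pt "0.8 0 0 0 0"

```text
t: 15.62
position: [0.4428, 0.1828, 0.1304]
tool_rot: [3.141, -0.009, -0.002]
wrist_force: [-0.1, -0.3, -1.9]
grip_width: 0.0392
```

Run:
```python
from h import *
s,c=look("w29",z=6,x0=250,y0=240,w=130,h=100)
cs=eyes.capture("scene"); crop(cs,"s29",210,150,130,110,6)
```

```text
15.62 [0.4428 0.1828 0.1304] yaw -0.31 0.0392 F [-0.05 -0.29 -1.86] rot [ 3.1408e+00 -8.5000e-03 -1.5000e-03] v 0.0141
```

View pics/w29.png

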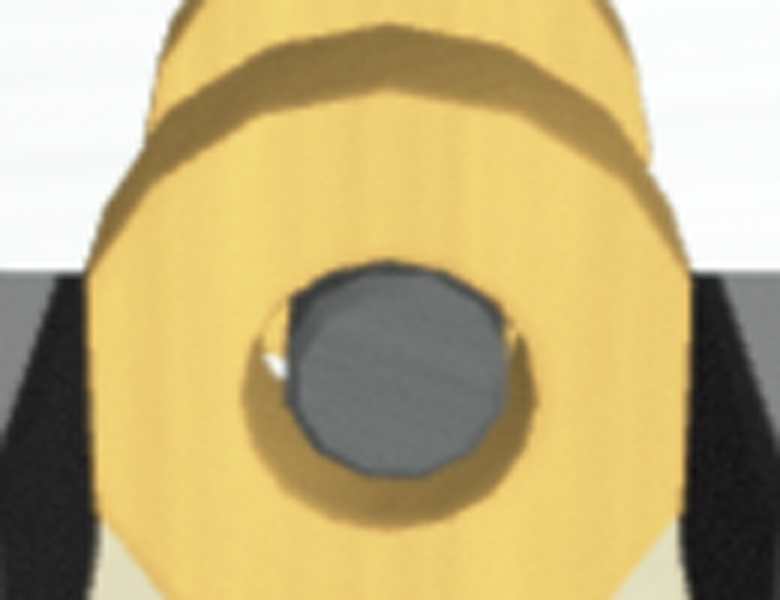

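View pics/s29.png

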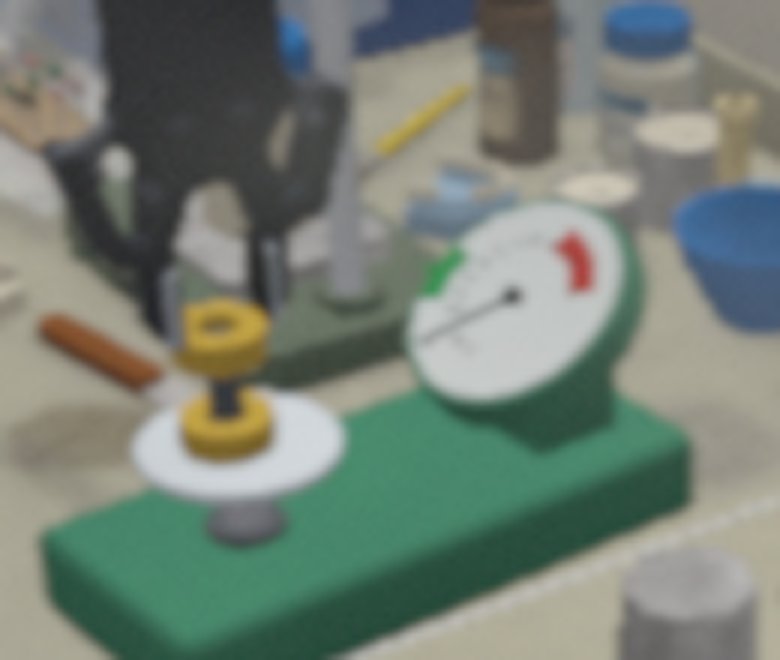

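play_rows --pt "0.8 0.0004 0 0.006 0" --pt "0.8 0 0 0.008 0" --pt "0.8 0 0 0.007 0" --pt "0.8 0 0 0.004 0" --pt "0.8 0 0 0.002 0"

```text
t: 16.13
position: [0.4431, 0.1828, 0.1031]
tool_rot: [3.141, -0.009, -0.002]
wrist_force: [0.2, 0.5, -1.0]
grip_width: 0.0397
```

play_rows --pt "0.8 0 0 0.002 0" --pt "0.8 0 0 0.002 0" --pt "0.8 0 0 0.002 0" --pt "0.8 0 0 0 0"

```text
t: 16.47
position: [0.4437, 0.1831, 0.0981]
tool_rot: [-3.142, 0.009, -0.0]
wrist_force: [-0.7, 0.7, -0.2]
grip_width: 0.0396
```

Run:
```python
from h import *
s,c=look("w30",z=4)
cs=eyes.capture("scene"); crop(cs,"s30",210,150,130,110,6)
```

```text
16.47 [0.4437 0.1831 0.0981] yaw -0.31 0.0396 F [-0.69  0.72 -0.17] rot [-3.1416e+00  8.6000e-03 -1.0000e-04] v 0.0098
```

View pics/s30.png

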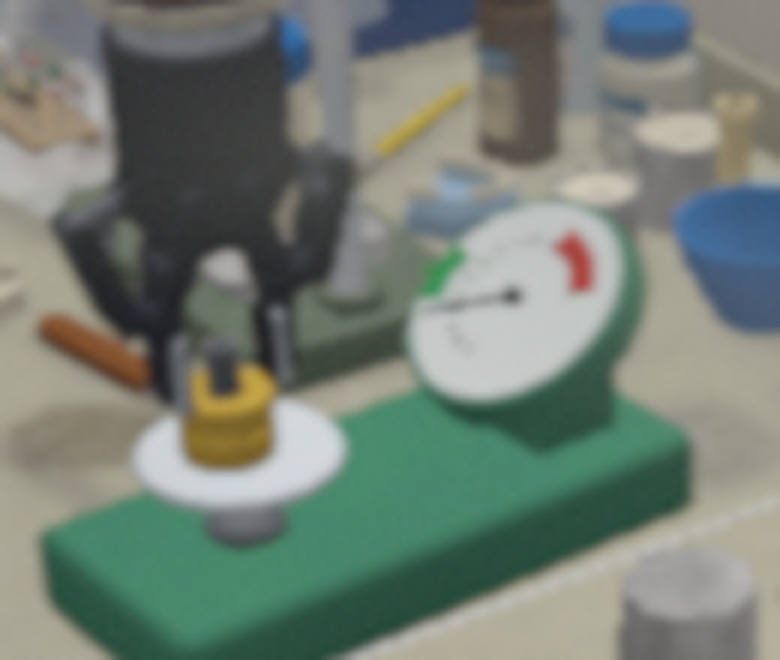

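Contact is made and the pan has sunk about 4 mm more. I'll go down another 1.5 mm and release.

play_rows --pt "0.8 0 0 0.0015 0" --pt "0.8 0 0 0 0" --pt "0.55 0 0 0 0" --pt "0.48 0 0 0 0" --pt "0.4 0 0 0 0"

```text
t: 16.98
position: [0.4438, 0.1831, 0.0968]
tool_rot: [-3.141, 0.009, -0.0]
wrist_force: [-0.2, -0.7, -0.3]
grip_width: 0.0511
```

play_rows --pt "0.36 0 0 0 0" --pt "0.36 0 0 0 0" --pt "0.36 0 0 -0.015 0" --pt "0.36 0 0 -0.03 0" --pt "0.36 0 0 -0.03 0"

```text
t: 17.4
position: [0.4429, 0.1824, 0.1719]
tool_rot: [3.14, -0.009, -0.003]
wrist_force: [0.2, 1.1, 1.3]
grip_width: 0.0546
```

play_rows --pt "0.36 0 0 -0.03 0" --pt "0.36 0 0 -0.03 0" --pt "0.36 0 0 0 0" --pt "0.36 0 0 0 0" --pt "0.36 0 0 0 0"

```text
t: 17.82
position: [0.4434, 0.183, 0.2312]
tool_rot: [3.141, -0.008, -0.001]
wrist_force: [-0.4, 0.3, -0.7]
grip_width: 0.0545
```

Run:
```python
from h import *
s,c=look("w31",z=1.25,x0=0,y0=0,w=640,h=480)
cs=eyes.capture("scene"); crop(cs,"s31",260,170,60,50,13)
t=eyes.capture("top"); crop(t,"t31",220,205,50,45,13)
```

```text
17.82 [0.4434 0.183  0.2312] yaw -0.31 0.0545 F [-0.41  0.25 -0.73] rot [ 3.1415e+00 -8.5000e-03 -6.0000e-04] v 0.0194
```

View pics/w31.png

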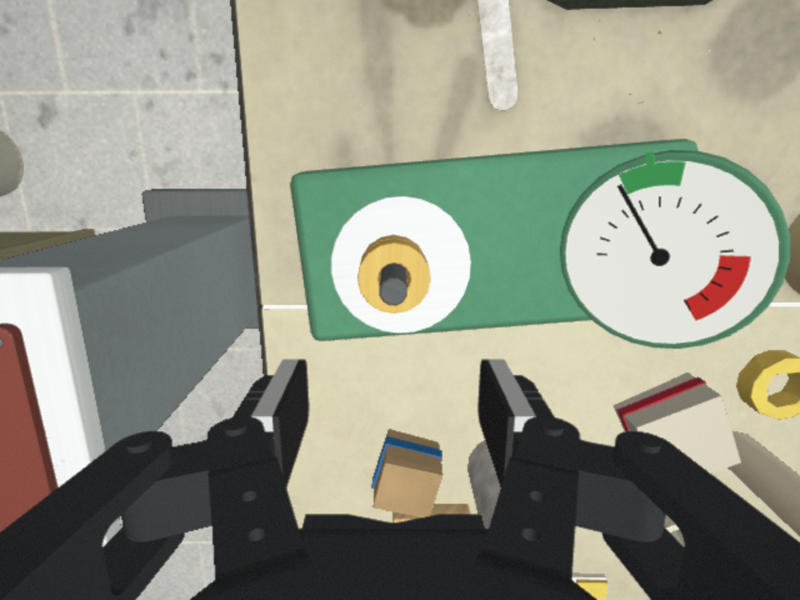

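View pics/s31.png

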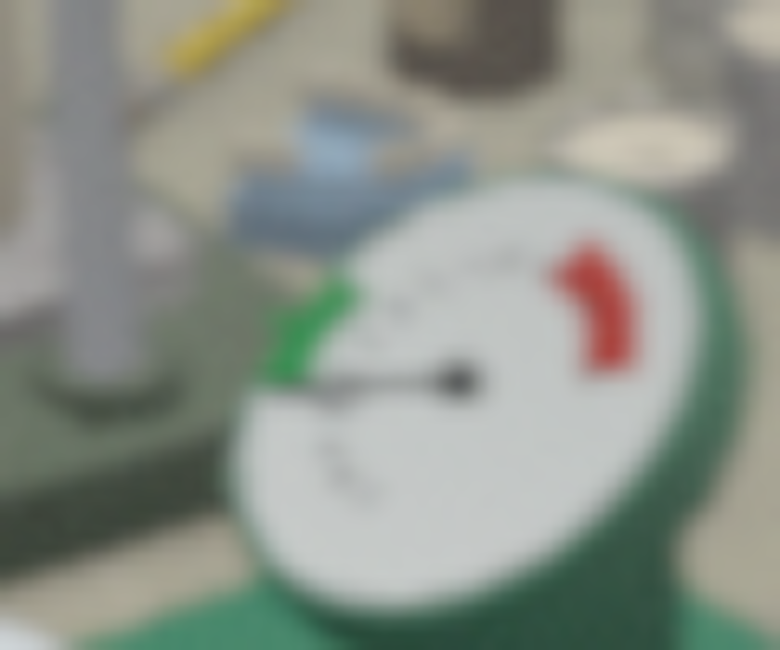

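View pics/t31.png

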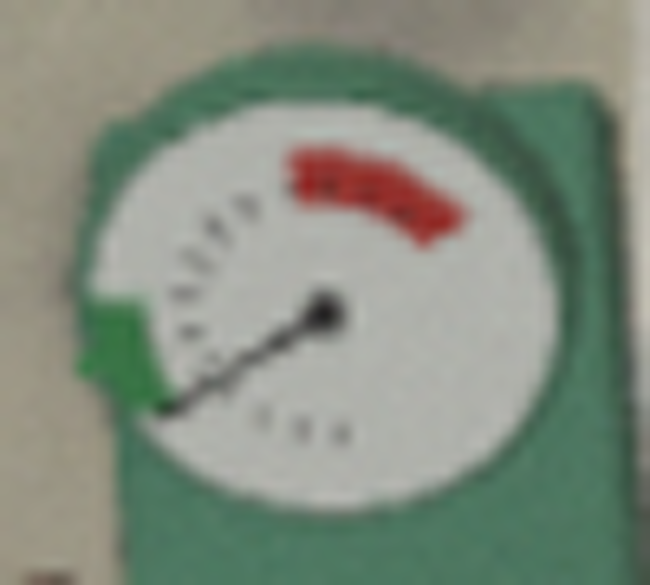

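Run:
```python
from h import *
im=cv2.imread("pics/w31.png"); z=im[130:360,550:800]; cv2.imwrite("pics/w31z.png",cv2.resize(z,None,fx=3,fy=2.6,interpolation=cv2.INTER_CUBIC))
```

```text
(no output)
```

View pics/w31z.png

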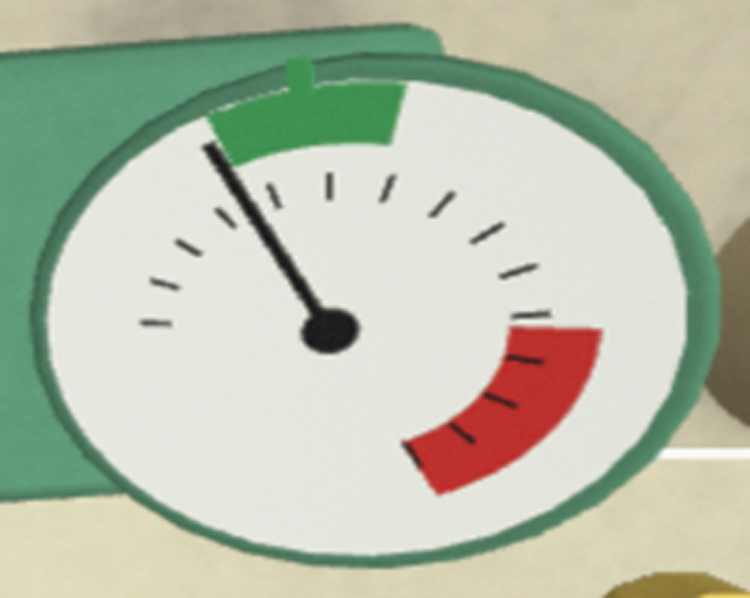

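Using the dial ticks (0.3 rad each, and the red sector's 3.1 to 4.2 agrees), the green sector runs from about 1.09 to 1.73. The needle reads about 1.04 with two rings, so a third should bring it to about 1.57. I'll fetch it from the far rack place.

play_rows --pt "0.36 0 0.025 0.01 0" --pt "0.3 0.003 0.04 0.01 0" --pt "0.3 0.003 0.041 0.01 0" --pt "0.3 0.003 0.041 0.01 0" --pt "0.3 0.004 0.041 0 0"

```text
t: 18.38
position: [0.4537, -0.0057, 0.1896]
tool_rot: [3.141, -0.007, -0.005]
wrist_force: [1.2, -0.1, -0.5]
grip_width: 0.06
```

play_rows --pt "0.3 0.004 0.041 0 0" --pt "0.3 0.004 0.041 0 0" --pt "0.3 0.004 0.041 0 0" --pt "0.3 0.004 0.041 0 0" --pt "0.3 0.004 0.041 0.01 0"

```text
t: 18.8
position: [0.4747, -0.2105, 0.1832]
tool_rot: [3.141, -0.008, 0.004]
wrist_force: [2.1, 1.3, 0.2]
grip_width: 0.0598
```

play_rows --pt "0.3 0.003 0.03 0.02 0" --pt "0.3 0.002 0.02 0.02 0" --pt "0.3 0 0.01 0.02 0" --pt "0.3 0 0 0.01 0" --pt "0.3 0 0 0 0"

```text
t: 19.22
position: [0.4769, -0.2678, 0.1095]
tool_rot: [-3.141, 0.011, 0.008]
wrist_force: [-0.2, 0.8, 0.1]
grip_width: 0.0599
```

Run:
```python
from h import *
s,c=look("w32",z=1,x0=0,y0=0,w=640,h=480)
```

```text
19.22 [ 0.4769 -0.2678  0.1095] yaw -0.41 0.0599 F [-0.21  0.77  0.05] rot [-3.1412  0.0113  0.0083] v 0.0531
```

View pics/w32.png

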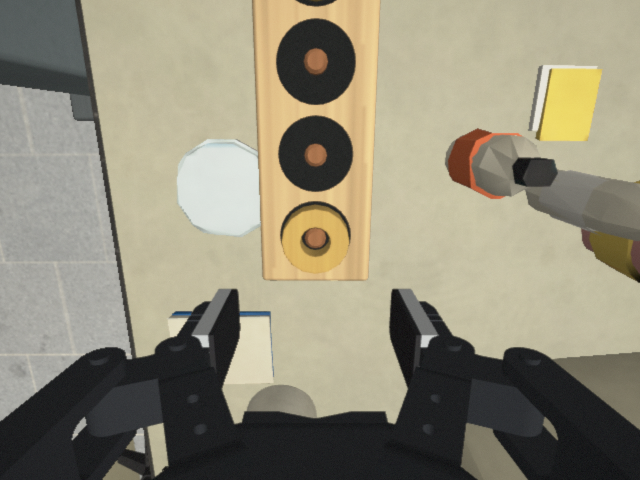

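play_rows --pt "0.3 0 0.001 0.03 0" --pt "0.3 0 0 0.03 0" --pt "0.3 0 0 0.005 0" --pt "0.3 0 0 0 0"

```text
t: 19.6
position: [0.4786, -0.2677, 0.0469]
tool_rot: [-3.141, 0.006, 0.003]
wrist_force: [1.3, -0.3, 1.3]
grip_width: 0.0599
```

Run:
```python
from h import *
s,c=look("w33",z=2.4,x0=150,y0=200,w=330,h=240)
```

```text
19.6 [ 0.4786 -0.2677  0.0469] yaw -0.24 0.0599 F [ 1.27 -0.3   1.27] rot [-3.1405  0.0065  0.0033] v 0.0438
```

View pics/w33.png

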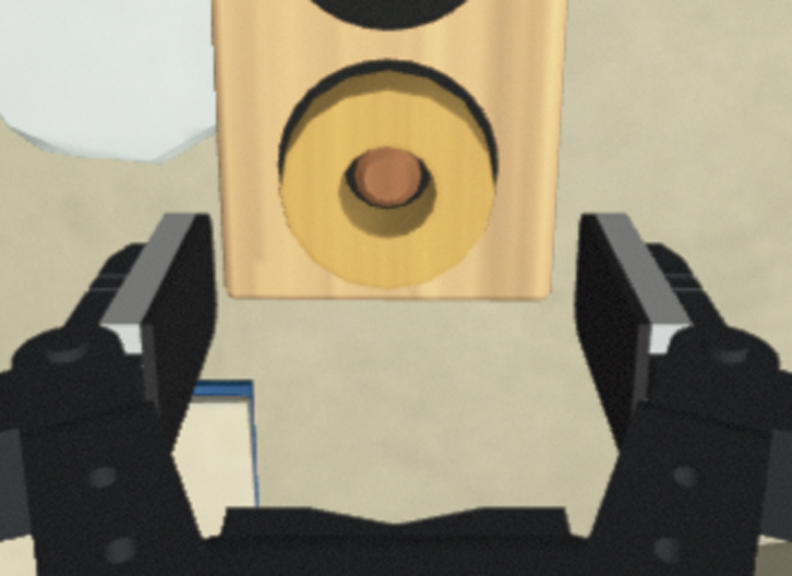

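play_rows --pt "0.3 -0.0015 0.001 0.01 0" --pt "0.3 0 0 0.015 0" --pt "0.3 0 0 0.008 0" --pt "0.35 0 0 0 0" --pt "0.36 0 0 0 0"

```text
t: 20.07
position: [0.4776, -0.2703, 0.0147]
tool_rot: [3.141, -0.009, 0.0]
wrist_force: [-0.0, -0.3, 0.2]
grip_width: 0.0548
```

Run:
```python
from h import *
s,c=look("w34",z=2.4,x0=150,y0=200,w=330,h=240)
```

```text
20.07 [ 0.4776 -0.2703  0.0147] yaw -0.32 0.0548 F [-0.03 -0.28  0.2 ] rot [ 3.1414e+00 -8.8000e-03  1.0000e-04] v 0.0092
```

View pics/w34.png

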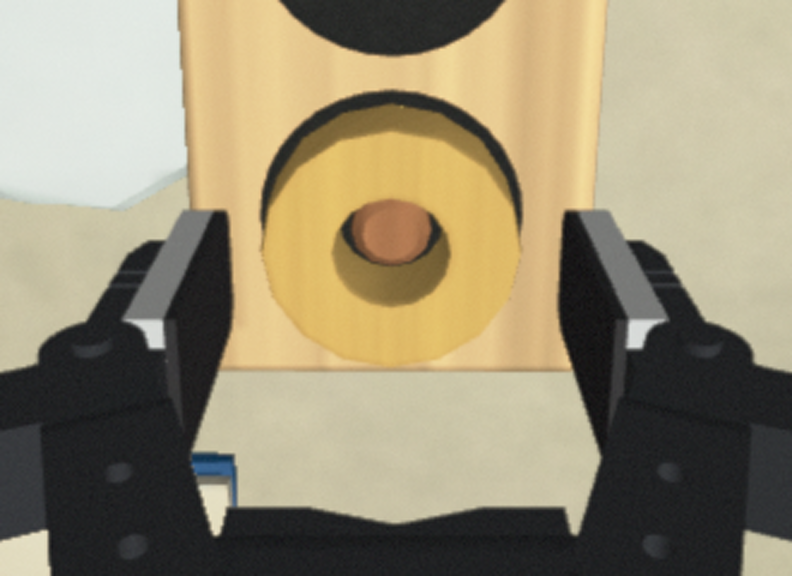

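play_rows --pt "0.36 0 -0.002 0 0" --pt "0.6 0 0 0 0" --pt "0.8 0 0 0 0" --pt "0.8 0 0 0 0" --pt "0.8 0 0 0 0"

```text
t: 20.53
position: [0.478, -0.2681, 0.0154]
tool_rot: [-3.141, 0.008, -0.002]
wrist_force: [-2.1, 3.4, 11.5]
grip_width: 0.0389
```

play_rows --pt "0.8 0 0 0 0" --pt "0.8 0 0 -0.01 0" --pt "0.8 0 0 -0.02 0" --pt "0.8 0 0 -0.035 0" --pt "0.8 0 -0.02 -0.04 0"

```text
t: 20.95
position: [0.4758, -0.2525, 0.1176]
tool_rot: [3.139, -0.016, -0.003]
wrist_force: [2.0, 1.0, 0.5]
grip_width: 0.0391
```

play_rows --pt "0.8 -0.002 -0.035 -0.035 0" --pt "0.8 -0.004 -0.041 -0.015 0" --pt "0.8 -0.004 -0.041 0 0" --pt "0.8 -0.004 -0.041 0 0" --pt "0.8 -0.004 -0.041 0 0"

```text
t: 21.37
position: [0.4608, -0.0565, 0.1612]
tool_rot: [-3.14, 0.01, -0.003]
wrist_force: [1.5, 0.2, -1.6]
grip_width: 0.0389
```

play_rows --pt "0.8 -0.004 -0.041 0 0" --pt "0.8 -0.004 -0.04 0 0" --pt "0.8 -0.003 -0.03 0 0" --pt "0.8 -0.002 -0.02 0 0" --pt "0.8 0 0 0 0"

```text
t: 21.78
position: [0.4482, 0.0774, 0.1606]
tool_rot: [-3.141, -0.0, -0.0]
wrist_force: [-0.6, 0.2, -1.4]
grip_width: 0.0389
```

Run:
```python
from h import *
s,c=look("w35",z=1.25,x0=0,y0=0,w=640,h=480)
```

```text
21.78 [0.4482 0.0774 0.1606] yaw 0.02 0.0389 F [-0.56  0.17 -1.35] rot [-3.1408e+00 -5.0000e-04 -5.0000e-04] v 0.0715
```

View pics/w35.png

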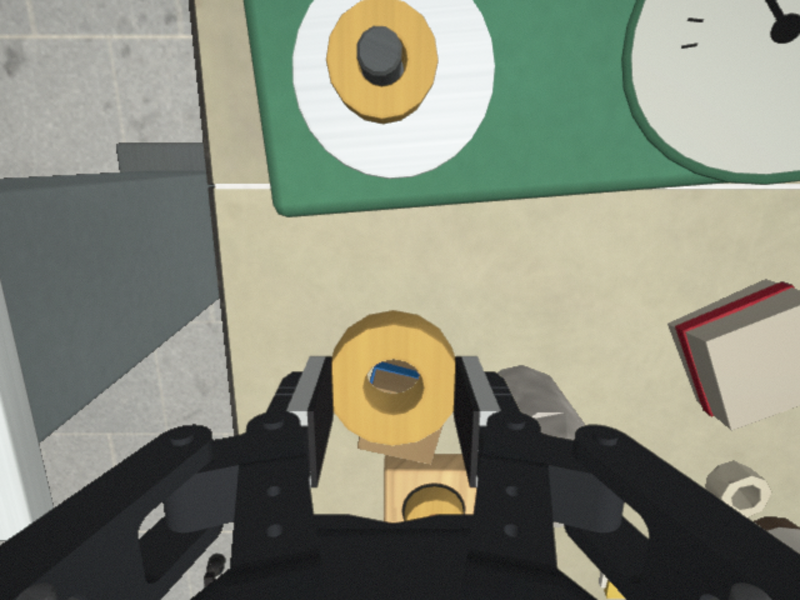

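play_rows --pt "0.8 -0.001 -0.02 0 0" --pt "0.8 -0.001 -0.032 0 0" --pt "0.8 -0.001 -0.033 0 0" --pt "0.8 -0.001 -0.018 0 0" --pt "0.8 0 -0.005 0 0"

```text
t: 22.25
position: [0.4454, 0.1831, 0.1604]
tool_rot: [3.142, -0.005, 0.001]
wrist_force: [0.1, 0.5, -1.3]
grip_width: 0.0389
```

play_rows --pt "0.8 0 0 0.01 0" --pt "0.8 0 0 0.005 0" --pt "0.8 0 0 0 0" --pt "0.8 0 0 0 0" --pt "0.8 0 0 0 0"

```text
t: 22.67
position: [0.4457, 0.1799, 0.1452]
tool_rot: [-3.142, 0.011, 0.0]
wrist_force: [0.7, 0.2, 0.1]
grip_width: 0.0394
```

Run:
```python
from h import *
s,c=look("w36",z=4)
```

```text
22.67 [0.4457 0.1799 0.1452] yaw -0.42 0.0394 F [0.71 0.21 0.07] rot [-3.1416e+00  1.1500e-02  1.0000e-04] v 0.0077
```

View pics/w36.png

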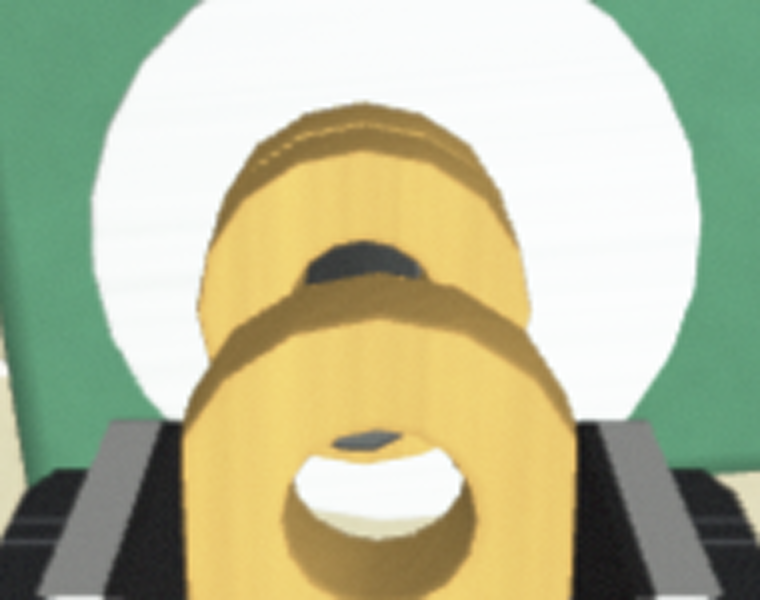

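Run:
```python
from h import *
s=robot.state(); c=eyes.capture("wrist")
z=s["position"][2]
a=unproj(c,(311.5,292.5),.1453)[0]; b=unproj(c,(315,315),z+.0088)[0]
print("post",a+[0,.008,0],"ring",b+[0,.0095,0],(a-b)[:2]-[0,.0015],s["position"])
```

```text
post [0.44472918 0.18383218 0.1453    ] ring [0.44628197 0.17844268 0.15415502] [-0.00155279  0.00538949] [0.44575208 0.1802067  0.14535502]
```

play_rows --pt "0.8 -0.0015 -0.0025 0 0" --pt "0.8 0 -0.0023 0 0" --pt "0.8 0 0 0.002 0" --pt "0.8 0 0 0 0"

```text
t: 23.1
position: [0.4438, 0.1861, 0.1429]
tool_rot: [3.141, -0.008, -0.0]
wrist_force: [0.0, -1.2, -1.5]
grip_width: 0.039
```

Run:
```python
from h import *
s,c=look("w37",z=6,x0=250,y0=240,w=130,h=100)
```

```text
23.1 [0.4438 0.1861 0.1429] yaw -0.28 0.039 F [ 0.01 -1.24 -1.47] rot [ 3.1414e+00 -7.7000e-03 -4.0000e-04] v 0.007
```

View pics/w37.png

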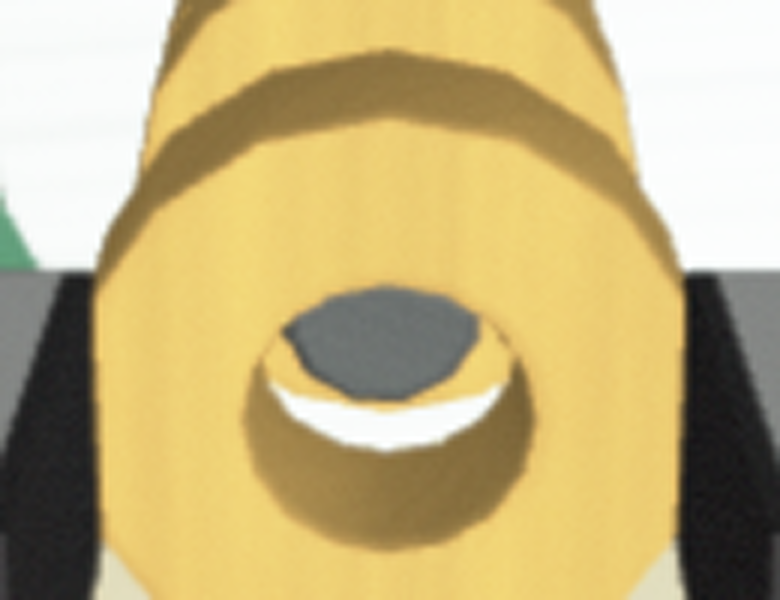

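Run:
```python
from h import *
s=robot.state(); c=eyes.capture("wrist")
z=s["position"][2]
a=unproj(c,(313.8,306.8),.1453)[0]; b=unproj(c,(315,315.3),z+.0088)[0]
print((a-b)[:2]-[0,.0015],s["position"])
```

```text
[-0.00053637 -0.00057074] [0.44387062 0.18590576 0.14296641]
```

play_rows --pt "0.8 -0.0004 0.0011 0 0" --pt "0.8 0 0 0.003 0" --pt "0.8 0 0 0.003 0" --pt "0.8 0 0 0.003 0" --pt "0.8 0 0 0 0"

```text
t: 23.62
position: [0.4432, 0.1845, 0.1334]
tool_rot: [3.141, -0.009, -0.001]
wrist_force: [0.4, -0.2, -2.3]
grip_width: 0.039
```

Run:
```python
from h import *
s,c=look("w38",z=6,x0=250,y0=240,w=130,h=100)
cs=eyes.capture("scene"); crop(cs,"s38",210,150,130,110,6)
```

```text
23.62 [0.4432 0.1845 0.1334] yaw -0.32 0.039 F [ 0.39 -0.19 -2.27] rot [ 3.1409e+00 -8.6000e-03 -1.4000e-03] v 0.0137
```

View pics/w38.png

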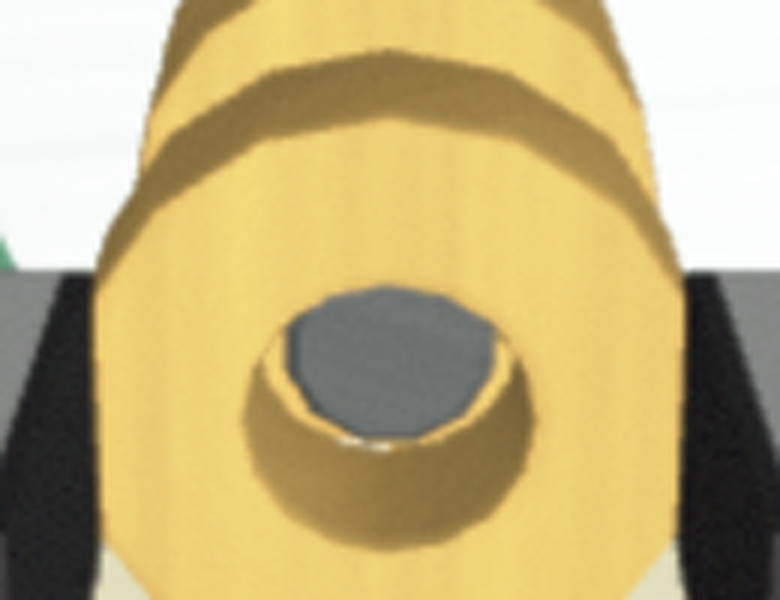

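View pics/s38.png

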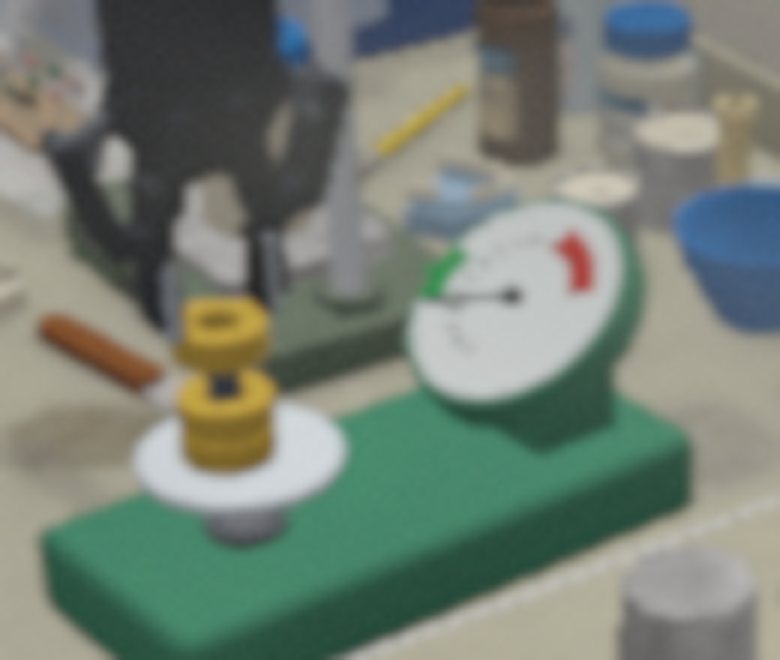

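play_rows --pt "0.8 0 0.0007 0.002 0" --pt "0.8 0 0 0.004 0" --pt "0.8 0 0 0.005 0" --pt "0.8 0 0 0.004 0" --pt "0.8 0 0 0.003 0"

```text
t: 24.13
position: [0.4433, 0.1839, 0.1154]
tool_rot: [3.141, -0.009, -0.001]
wrist_force: [0.1, -0.2, -1.4]
grip_width: 0.039
```

Run:
```python
from h import *
s,c=look("w39",z=6,x0=250,y0=240,w=130,h=100)
cs=eyes.capture("scene"); crop(cs,"s39",210,150,130,110,6)
```

```text
24.13 [0.4433 0.1839 0.1154] yaw -0.32 0.039 F [ 0.11 -0.16 -1.39] rot [ 3.1411e+00 -8.7000e-03 -8.0000e-04] v 0.0721
```

View pics/w39.png

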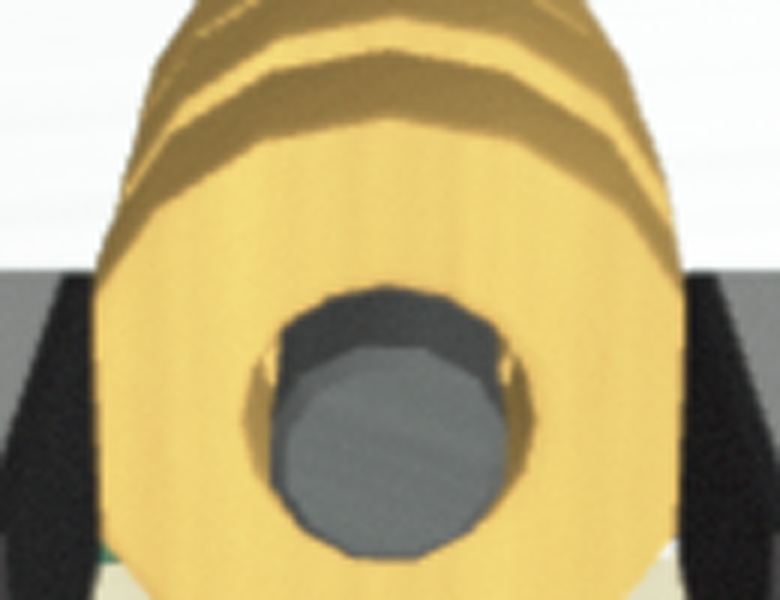

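View pics/s39.png

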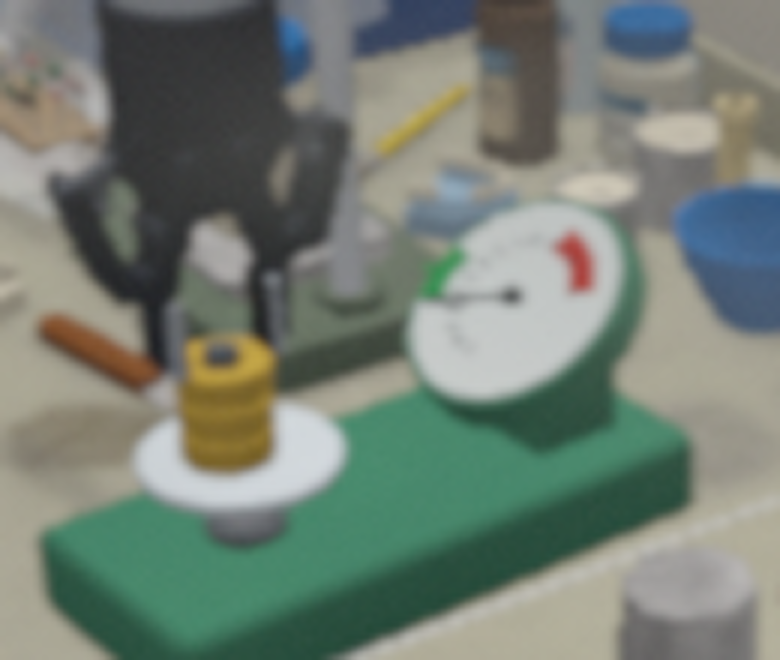

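play_rows --pt "0.8 0 0 0.002 0" --pt "0.8 0 0 0.002 0" --pt "0.8 0 0 0.002 0" --pt "0.8 0 0 0.001 0" --pt "0.8 0 0 0 0"

```text
t: 24.65
position: [0.4437, 0.1841, 0.1091]
tool_rot: [-3.142, 0.009, -0.0]
wrist_force: [-0.2, 1.2, 0.2]
grip_width: 0.0389
```

Run:
```python
from h import *
s=robot.state(); print(s["position"],s["wrist_force"])
cs=eyes.capture("scene"); crop(cs,"s40",210,150,130,110,6)
```

```text
[0.44369157 0.18408849 0.10907403] [-0.20172097  1.17937773  0.20924828]
```

View pics/s40.png

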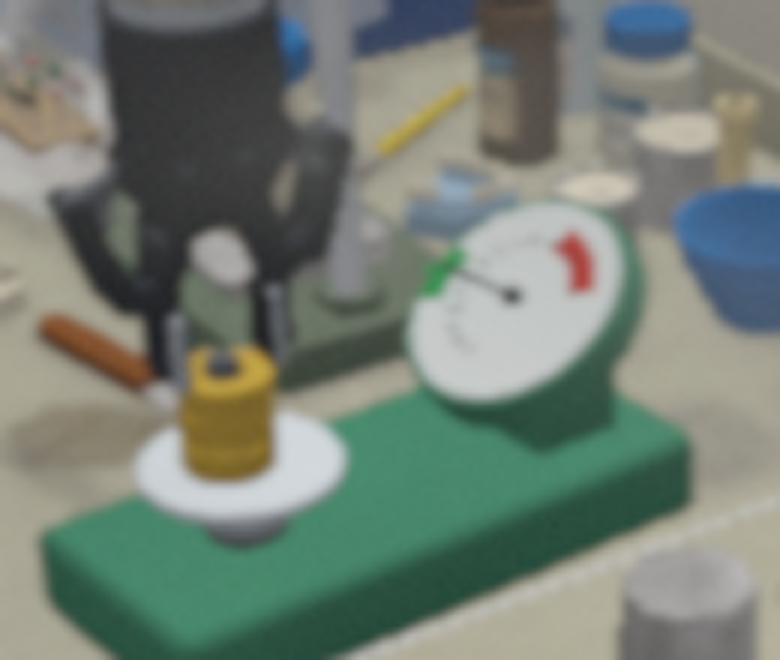

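The needle is in the green sector and the load is nearly balanced, so I'll release and retreat.

play_rows --pt "0.6 0 0 0 0" --pt "0.52 0 0 0 0" --pt "0.46 0 0 0 0" --pt "0.38 0 0 0 0" --pt "0.36 0 0 0 0"

```text
t: 25.12
position: [0.4436, 0.1841, 0.1092]
tool_rot: [-3.141, 0.009, -0.0]
wrist_force: [0.1, -0.6, 0.5]
grip_width: 0.0549
```

play_rows --pt "0.36 0 0 0 0" --pt "0.36 0 0 -0.015 0" --pt "0.36 0 0 -0.03 0" --pt "0.36 0 0 -0.03 0" --pt "0.36 0 0 -0.03 0"

```text
t: 25.53
position: [0.4433, 0.1837, 0.2153]
tool_rot: [3.141, -0.009, -0.001]
wrist_force: [0.4, 0.6, 0.2]
grip_width: 0.0549
```

play_rows --pt "0.36 0 0 -0.015 0" --pt "0.36 0 0 0 0" --pt "0.36 0 0 0 0" --pt "0.36 0 0 0 0" --pt "0.36 0 0 0 0"

```text
t: 25.95
position: [0.443, 0.1837, 0.2279]
tool_rot: [3.14, -0.009, -0.002]
wrist_force: [0.5, 0.1, 0.8]
grip_width: 0.0547
```

Run:
```python
from h import *
s,c=look("w41",z=1.25,x0=0,y0=0,w=640,h=480)
im=cv2.imread("pics/w41.png"); z=im[130:360,550:800]; cv2.imwrite("pics/w41z.png",cv2.resize(z,None,fx=3,fy=2.6,interpolation=cv2.INTER_CUBIC))
cs=eyes.capture("scene"); crop(cs,"s41",200,150,220,220,2.7)
```

```text
25.95 [0.443  0.1837 0.2279] yaw -0.31 0.0547 F [0.52 0.12 0.81] rot [ 3.1403e+00 -8.6000e-03 -2.5000e-03] v 0.0047
```

View pics/w41z.png

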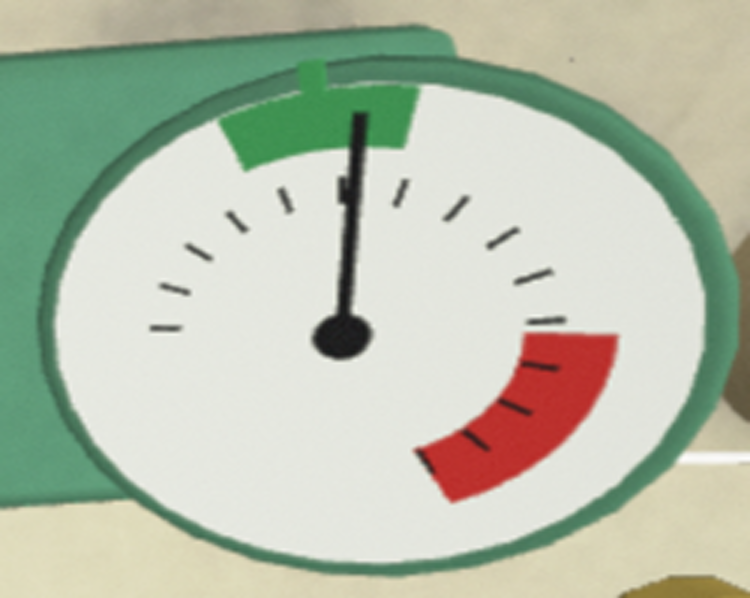

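View pics/s41.png

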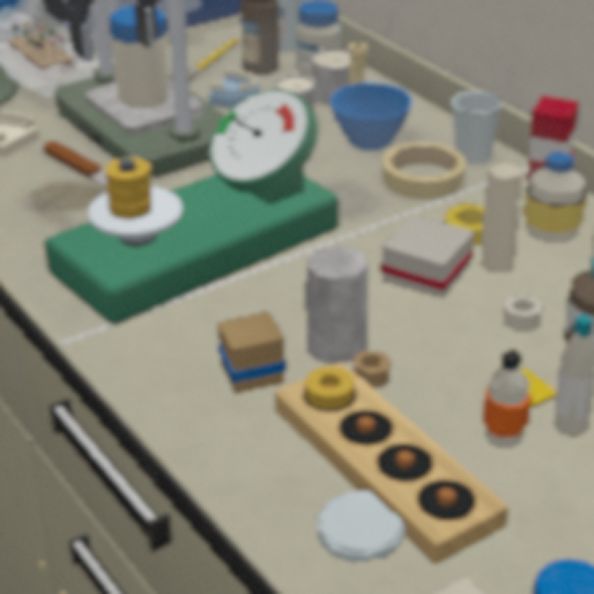

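View pics/w41.png

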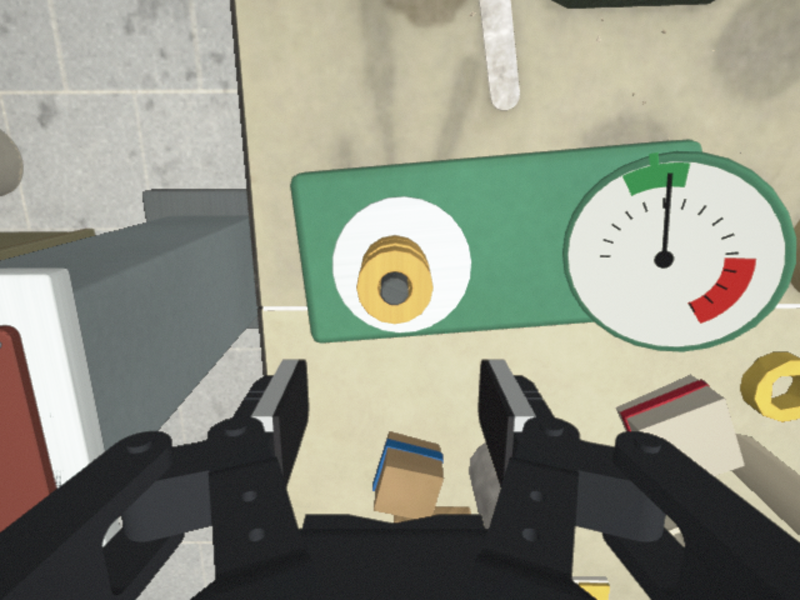

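The needle reads about 1.57 on a green sector of about 1.09 to 1.73. Three rings are stacked on the post, the fourth is still in the rack, and the gripper is clear and still. The spatula looks the same as before. Handing in.

Run:
```python
from h import *
t=eyes.capture("top"); crop(t,"t42",140,200,330,110,2.4)
print(job.close_job())
```

```text
the job is handed in; nothing more can be done
None
```

View pics/t42.png

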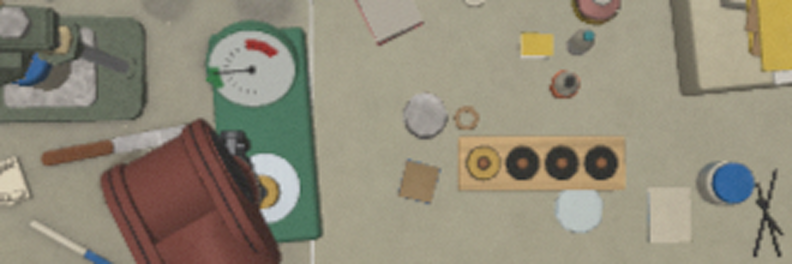

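I threaded three rings over the scale's post and left the fourth in the rack. The job was handed in at about 26 s with the gripper open and well clear of the scale.

**Needle:** at rest it reads about 1.57 rad. I read the green sector as about 1.09 to 1.73, so the needle is inside it, roughly 0.16 below the upper edge. With two rings it read about 1.04, just short of the sector, so the third ring was needed.

**Contact:** the second ring landed on top of the post on its first try and pushed the pan down about 5 mm (roughly 1.3 N by the pan's spring). I lifted it slightly, shifted it about 1 mm, and it went on. The wrist force read about 8 to 12 N upward as the fingers closed on each ring in the rack, probably the fingertips touching the board.

**Surroundings:** the last pictures show the spatula and the powder jar where they started, and the green sector as it was set. That check was by eye, not measured. No check failed.

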